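Fit the keyed forming block to the strip bender

TASK

Take the blue forming block with the keyway out of the rack and fit it on the bender's post, keyway on the brass key, fully down on the base plate; lower it gently, do not drop it. Stand it on the bench in between to change your grip, and leave the other things where they are.

Things in the scene. Friction and masses are not known exactly. Their poses are not given: they have to be found in the camera images.
- keyed_former: Blue metal forming block, 50 (its x) x 36 (its y) x 45 mm tall, 0.2 to 0.41 kg. Origin: centre of its underside, z up. A bore, octagonal, 18.4 mm across flats, runs right through its middle from top to bottom, with a keyway on the +x side. Starts upright in one of the rack's three bays, its x along the rack's x.
- keyway (a point): Top end of the keyway of the blue block, on its top face, 12 mm from its middle towards +x. The keyway is a notch 7.4 mm wide beside the bore, top to bottom, reaching 14.5 mm from the axis; a short white line on the top face carries on from it to the edge. Axes as the block's.
- red_former: Another forming block, red, same outside size (50 x 36 x 45 mm), plain bore without keyway. Origin at centre of underside. Stands in another bay of the rack; leave it there.
- grey_former: A round bare-steel former, 35 mm diameter, 45 mm tall, solid. Origin at centre of underside. Stands in the remaining bay of the rack; leave it there.
- rack: Fixed plywood rack, origin: centre of its underside. Floor 70 (x) x 152 (y) mm, 10 mm thick; blocks stand on it. Three 42 mm bays in a row at y = -46, 0, +46 mm between 4 mm dividers, 50 mm long in x, tops at z = 68 mm (13 mm above the blocks). Open above and at both x ends. Only 3 mm is free beside a 36 mm wide block, so fingers fit only at its x ends.
- bender: Fixed green strip bender. Origin: centre of the underside of its base plate, 180 (x) x 110 (y) x 12 mm thick. In its middle a round steel post 16 mm in diameter, top 36 mm above the plate (last 5 mm tapered to 11 mm), with a brass key on its +x side, between two cheeks. The block goes over the post with its +x along the bender's +x; play then about 1.2 mm and 0.1 rad.
- key (a point): Top of the brass key on the +x side of the bender's post, 10.5 mm from the axis, 28 mm above the plate. The key is 5 mm wide and reaches 13 mm from the axis. A block not lined up with it stops here, 28 mm too high. Axes as the bender's.
- cheek (a point): Top middle of the +x cheek (another like it at -x). Cheeks: 12 mm thick, 44 mm wide in y, inner faces 32 mm from the post's axis, tops 77 mm above the bench, 20 mm above the seated block; 7 mm is left beside the block, so fingers fit only at its two y sides: another grip than in the rack. Outside them gussets and rollers, to 86 mm from the axis, below 47 mm.
- seat (a point): Point on the top of the bender's plate, on the post's axis: where the centre of the block's underside finally rests. Axes as the bender's.
- glue: White glue bottle, 54 mm diameter, 140 mm tall, upright, origin at centre of underside. Leave alone.
- tin: Aluminium tin, 60 mm diameter, 75 mm tall, upright, origin at centre of underside. Leave alone.
- frame: Small wooden frame lying flat, 100 x 90 x 10 mm, origin at centre of underside. Leave alone.
- offcut: Wood offcut 90 x 50 x 30 mm, origin at centre of underside. Leave alone.
- screwdriver: Red-handled screwdriver, 200 mm long along its x, lying on the bench at one side, out of the way. Leave alone.
- hammer: Hammer, 270 mm long along its x, lying on the bench at the other side, out of the way. Leave alone.
Mind the look-alikes: they are no part of the job. Several things have the shape of the keyed_former; the one meant has the colours described above.

How it is judged:
On the way:
1. the blue block stands upright on the bench top, let go (height (world z) of keyed_former below 0.005 m and angle between keyed_former's own z axis and vertical below 0.08 rad and linear speed of keyed_former below 0.03 m/s and contact force between keyed_former and the fingers below 0.1 N), for 0.1 s.
At the end, for the whole second after the job is handed in: The blue block is on the bender's post with its keyway on the key: underside centre within 3 mm of the post's axis, within 2.5 mm of the plate's top, upright within 0.05 rad, turned within 0.15 rad of the bender, at rest and released; every other loose thing within 30 mm of where it started (horizontal distance between keyed_former and seat below 0.003 m and z of keyed_former in the frame of seat between -0.0025 and 0.0025 m and angle between keyed_former's own z axis and vertical below 0.05 rad and angle between the x axis of keyed_former and the x axis of seat, either way round below 0.15 rad and linear speed of keyed_former below 0.02 m/s and distance of each of red_former, grey_former, glue, tin, frame, offcut, screwdriver, hammer from where it was at the start of the episode below 0.03 m); the robot touches nothing.
It fails at once if the blue block falls onto the bender (faster than 0.4 m/s while on or just above the post) (horizontal distance between keyed_former and seat below 0.02 m and z of keyed_former in the frame of seat below 0.04 m and linear speed of keyed_former above 0.4 m/s).
It fails at once if another former, the glue, the tin, the frame, the offcut, the screwdriver or the hammer is pushed more than 30 mm from its place (distance of any of red_former, grey_former, glue, tin, frame, offcut, screwdriver, hammer from where it was at the start of the episode above 0.03 m).
It fails at once if the glue bottle or the tin is tipped (angle between any of glue, tin's own z axis and vertical above 0.5 rad).
It also fails if it takes over 67 s, if anything falls off the work surface, if the arm or the gripper's body presses on something with over 40 N, if the wrist force passes 120 N, or if a joint passes its speed limit or range.

ROBOT

A 7-joint arm with a two-finger parallel gripper is mounted at the origin on the work surface. World frame = base frame: x ahead of the robot, y to its left, z up, the work surface at z = 0. Lengths are in m, angles in rad, forces in N, time in s.
With the tool pointing down it reaches from about 0.4 to 0.9 m from the base axis. Payload 5.5 kg.
Tool frame: the origin (TCP) lies midway between the tips of the shut fingers; the grasp point (between the pads) lies r.hold_point_z behind it (r.hold_point_z is the distance from the TCP to the grasp point, in m); z points along the fingers, x is the direction in which the jaws open and shut, and the axes are right-handed (so a half turn about z gives the same grasp; the last joint's range is limited). The gripper opens to 85 mm and grips with 20 to 120 N. Pads are 22 mm wide; open, the fingers measure 114 mm over their backs; the gripper's body (76 mm by 85 mm) begins 54 mm behind the grasp point. The pads swing forward as they close: fully open they stand 13 mm farther back than shut.
Start: joints at [1.607, 0.501, -0.427, 1.55, 0.221, 1.138, -0.21], TCP at [0.146, -0.633, 0.231] pointing down, gripper open.
Joint ranges: [-2.88, 2.88], [-0.31, 2.03], [-1.54, 1.56], [0.2, 2.42], [-1.41, 4.55], [0.19, 2.02], [-2.57, 2.57]. Speed limits (rad/s): [2.57, 2.57, 3.14, 3.14, 3.14, 3.14, 3.14].

INTERFACE

Orientations are given as a 3x3 rotation matrix whose columns are the frame's x, y, z axes.
In Python, from rig import r gives the robot as it stands. The module is installed in compiled form; this text tells all that it offers.
- The arm moves only by the tool step_arm, never from a script. Its argument "rows" is a list of rows, each a list of 3 entries, a list of its own where there are three numbers: the opening, from 0 (shut) to 1 (fully open), then the shift along the tool's x, y, z in mm, then the turn about the tool's z in degrees. In form: [[claw, [dx, dy, dz], twist], ...]. A call has 1 to 5 rows; each row shifts and turns the pose as measured when the row begins, along the tool's axes as they then stand; what a row does not reach is not made up. A row lasts 1/8 s, in which the tool goes at most 62.5 mm and 10.7 degrees, less where a joint would pass 70% of its speed; a pose out of reach is approached as far as the arm can. A call with a gripper value outside its range is refused whole. The fingers move at their own pace and stop on an object; "grip_force" is the grip in N (left out, the last holds). Time passes only in rows, so rows that do not move let the fingers close. It gives the time, the measured TCP pose, the force and the opening at its end, in the units of the state.
- r.get_state(): the state, without advancing time (a new reading comes with each control period).
- r.read_camera(name): name is "side" or "top"; returns (picture, depth): 384x512x3 uint8, red, green, blue; 384x512 float32, m along the optical axis (not along the pixel's ray), 0 where there is no reading.
- r.camera_info(name): a dict with "camera_matrix" (3x3 intrinsics, pixels), "dist_coeffs" ([k1, k2, p1, p2, k3] as OpenCV has them; the pictures are not rectified), "rvec" (rotation vector, rad) and "tvec" (3), from world to camera coordinates, as OpenCV has them. Camera axes: x right, y down, z forward; pixel columns grow to the right and rows downward; lengths in m; the calibration is good to about 2 mm. A picture is of the moment at which its call begins. camera_info takes no time and is no camera call.
- r.job_done(): hands the job in, once; it reports no verdict.
The state is a dict: "t": time; "joint_positions": joint angles; "qvel": joint speeds; "tau": joint torques, N m; "position": TCP position; "eef_rot": TCP orientation; "contact_force": force on the tool from outside, world axes, zero at the start; "ft_torque": the same for the moment, N m; "finger_gap": finger opening in m.
Only numpy, scipy, OpenCV 4.12 (cv2) and the standard library are available. Lean on these libraries where they do the work, as an engineer would, in place of code of your own. Each camera call takes 0.05 s, during which the arm holds its last target. There are 200 camera calls.

## Working session

There is one attempt and no reset: what is moved stays moved. The work goes in short steps, Python scripts to look and compute and a tool call to move; the robot and the scene stay as the last step left them, time stands still between calls to the robot, and variables do not carry over. Pictures are saved under pics/ and viewed, about 8 in all and at most 12, crops included, and the job is handed in when it is done.

Besides the shell and the picture viewer there is one more tool, called in YAML: its name, and indented under it one key for each argument. step_arm: Moves the arm, as the interface text tells. Its arguments: {"type":"object","properties":{"rows":{"type":"array","items":{"type":"array"}},"grip_force":{"type":"number"}},"required":["rows"]}

```bash
mkdir -p pics
cat > h.py <<'E'
import numpy as np, cv2
from rig import r
def cam(n):
    i=r.camera_info(n); R=cv2.Rodrigues(np.array(i['rvec'],float))[0]
    return np.array(i['camera_matrix'],float),np.array(i['dist_coeffs'],float),R,np.array(i['tvec'],float).ravel()
def rays(n,px):
    K,D,R,t=cam(n); u=cv2.undistortPoints(np.array(px,float).reshape(-1,1,2),K,D).reshape(-1,2)
    return -R.T@t, np.c_[u,np.ones(len(u))]@R
def onz(n,px,z):
    c,d=rays(n,px); return c+d*((z-c[2])/d[:,2])[:,None]
def cloud(n,dep):
    v,u=np.mgrid[:dep.shape[0],:dep.shape[1]]
    c,d=rays(n,np.c_[u.ravel(),v.ravel()]); return (c+d*dep.reshape(-1,1)).reshape(*dep.shape,3)
def proj(n,P):
    i=r.camera_info(n); return cv2.projectPoints(np.array(P,float).reshape(-1,3),np.array(i['rvec'],float),np.array(i['tvec'],float),np.array(i['camera_matrix'],float),np.array(i['dist_coeffs'],float))[0].reshape(-1,2)
def snap(n,tag):
    p,d=r.read_camera(n); np.savez(f'{n}_{tag}.npz',p=p,d=d); return p,d
E
python3 - <<'E'
from h import *
s=r.get_state(); print({k:np.round(v,3).tolist() for k,v in s.items()}, r.hold_point_z)
for n in('top','side'):
    p,d=snap(n,'0'); cv2.imwrite(f'pics/{n}0.png',cv2.resize(p[...,::-1],(768,576))); 
    K,D,R,t=cam(n); print(n,-R.T@t,R[2],K[0,0])
E
```

```text
{'t': 0.0, 'joint_positions': [1.607, 0.502, -0.427, 1.551, 0.221, 1.138, -0.21], 'qvel': [0.001, 0.001, -0.0, -0.001, 0.002, 0.001, -0.001], 'tau': [0.0, -56.953, -5.816, -28.094, 0.011, 0.012, 0.0], 'position': [0.146, -0.633, 0.23], 'eef_rot': [[0.225, -0.974, -0.0], [-0.974, -0.225, 0.002], [-0.002, -0.0, -1.0]], 'contact_force': [-1.144, 0.405, -0.165], 'ft_torque': [0.002, 0.015, 0.017], 'finger_gap': 0.085} 0.0187
top [ 0.52385748 -0.02445203  1.27024675] [ 0.0595714   0.01939949 -0.99803552] 386.59633667533626
side [0.18521777 0.98242298 0.7983963 ] [ 0.31147784 -0.77448493 -0.55059482] 384.59637935509875
```

View pics/top0.png

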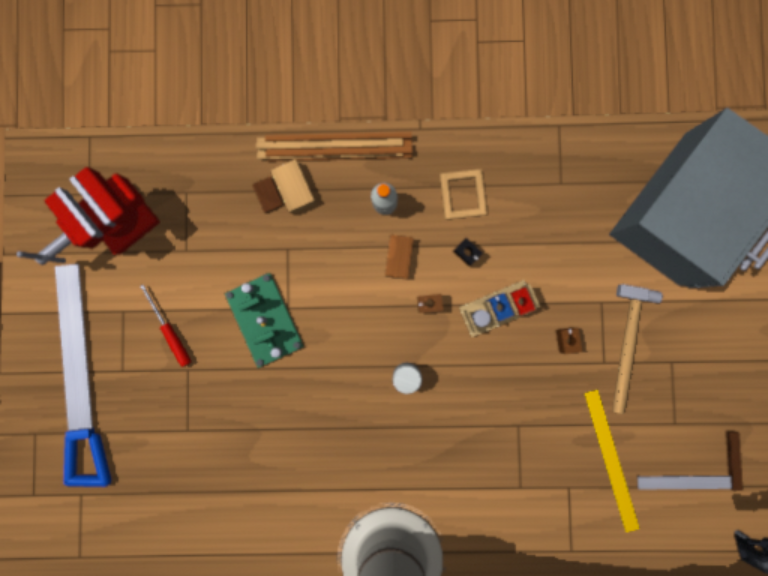

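View pics/side0.png

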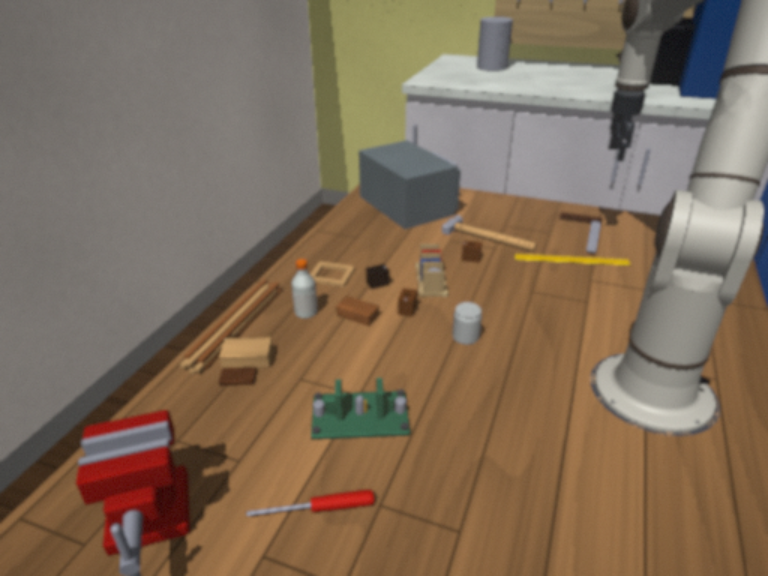

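The top view shows the rack at about (500,308), with grey, blue and red from left to right, so blue is in the middle bay. The bender is at (263,320). The side view agrees. Next I zoom in on both.

Run:
```python
from h import *
f=np.load('top_0.npz');p,d=f['p'],f['d']
a=cv2.resize(p[180:232,298:368,::-1],None,fx=8,fy=8,interpolation=cv2.INTER_CUBIC)
b=cv2.resize(p[178:248,145:207,::-1],None,fx=8,fy=8,interpolation=cv2.INTER_CUBIC)
g=np.load('side_0.npz')
H=max(a.shape[0],b.shape[0]); z=lambda m:cv2.copyMakeBorder(m,0,H-m.shape[0],0,0,0)
im=np.hstack([z(a),z(b)]); im=cv2.resize(im,None,fx=.75,fy=.75,interpolation=cv2.INTER_AREA); print(im.shape)
cv2.imwrite('pics/z0.png',im)
X=cloud('top',d); print('missing',(d==0).mean())
hsv=cv2.cvtColor(p,cv2.COLOR_RGB2HSV)
def blob(m,win):
    k=np.zeros_like(m);y0,y1,x0,x1=win;k[y0:y1,x0:x1]=m[y0:y1,x0:x1];return k
bl=blob(cv2.inRange(hsv,(100,110,60),(130,255,255)),(180,232,298,368))
rd=blob(cv2.inRange(hsv,(0,150,80),(6,255,255))|cv2.inRange(hsv,(172,150,80),(180,255,255)),(180,232,298,368))
gr=blob(cv2.inRange(hsv,(60,90,30),(90,255,255)),(170,250,140,210))
for n,m in(('blue',bl),('red',rd),('green',gr)):
    v,u=np.nonzero(m); print(n,len(u),u.mean(),v.mean(),'z',np.percentile(X[m>0][:,2],[5,50,95]).round(3), cv2.minAreaRect(np.c_[u,v].astype(np.float32)))
# tall pts
for n,w in(('rack',(180,232,298,368)),('bender',(178,248,145,207))):
    q=X[w[0]:w[1],w[2]:w[3]].reshape(-1,3); print(n,np.histogram(q[:,2],bins=np.arange(-.005,.11,.008)))
```

```text
(420, 792, 3)
missing 0.0040130615234375
blue 143 334.27272727272725 204.66433566433565 z [0.04  0.055 0.058] ((333.9897155761719, 204.27740478515625), (15.558990478515625, 11.007158279418945), 65.55604553222656)
red 172 348.44767441860466 200.53488372093022 z [0.031 0.055 0.059] ((348.35345458984375, 200.4914093017578), (16.413307189941406, 11.029742240905762), 66.80140686035156)
green 1534 175.77574967405477 212.92764015645372 z [0.008 0.013 0.076] ((175.75341796875, 213.15753173828125), (53.54610061645508, 32.855953216552734), 65.55604553222656)
rack (array([2154,  568,  171,   20,   21,   34,   53,  421,   78,   67,    0,
          0,    0,    0]), array([-0.005,  0.003,  0.011,  0.019,  0.027,  0.035,  0.043,  0.051,
        0.059,  0.067,  0.075,  0.083,  0.091,  0.099,  0.107]))
bender (array([2088,  815, 1017,   47,   35,   76,   50,   10,    9,   31,   84,
          1,    0,    0]), array([-0.005,  0.003,  0.011,  0.019,  0.027,  0.035,  0.043,  0.051,
        0.059,  0.067,  0.075,  0.083,  0.091,  0.099,  0.107]))
```

View pics/z0.png

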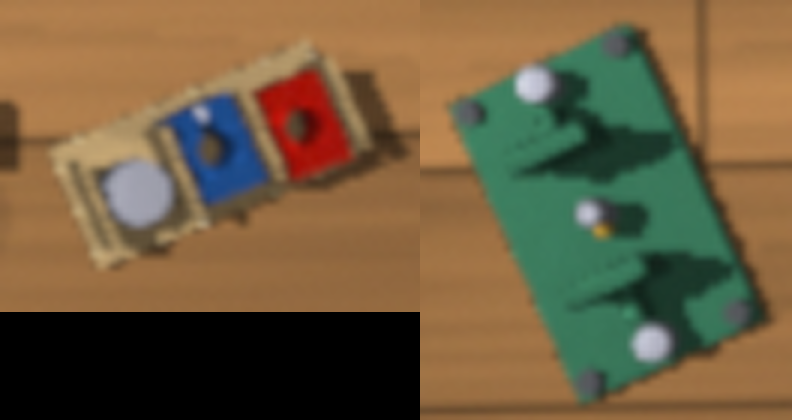

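The blue keyway (white line) points away from the base, up in the image. The brass key points towards the base. So the block has to turn about 180° overall, which I'll split as two -90° carries. Next come the exact poses.

```bash
cat >> h.py <<'E'
def edge_rect(n,mask,z):
    """min-area rect (world, on plane z) of biggest contour of a soft mask, 8x upsampled"""
    S=8; up=cv2.resize(cv2.GaussianBlur(mask.astype(np.float32),(3,3),0.6),None,fx=S,fy=S,interpolation=cv2.INTER_CUBIC)
    c=max(cv2.findContours((up>127).astype(np.uint8),cv2.RETR_EXTERNAL,cv2.CHAIN_APPROX_NONE)[0],key=cv2.contourArea)
    px=(c.reshape(-1,2)+.5)/S-.5; w=onz(n,px,z)[:,:2]
    (cx,cy),(a,b),t=cv2.minAreaRect((w*1000).astype(np.float32))
    M=cv2.moments((w*1000).astype(np.float32).reshape(-1,1,2)); 
    if a<b: a,b,t=b,a,t+90
    return np.array([cx,cy]),np.array([M['m10'],M['m01']])/M['m00'],(a,b),t
E
python3 - <<'E'
from h import *
f=np.load('top_0.npz');p,d=f['p'],f['d'];X=cloud('top',d)
hsv=cv2.cvtColor(p,cv2.COLOR_RGB2HSV)
def win(m,w):
    k=np.zeros_like(m);y0,y1,x0,x1=w;k[y0:y1,x0:x1]=m[y0:y1,x0:x1];return k
bl=win(cv2.inRange(hsv,(100,110,60),(130,255,255)),(180,232,298,342))
print('blue',edge_rect('top',cv2.morphologyEx(bl,cv2.MORPH_CLOSE,np.ones((3,3))),.055))
gr=win(cv2.inRange(hsv,(55,60,20),(95,255,255)),(170,250,140,210))
print('plate',edge_rect('top',cv2.morphologyEx(gr,cv2.MORPH_CLOSE,np.ones((5,5))),.012))
# post / key / rollers / white line
g=p.astype(int)
wh=win(((g.min(2)>140)*255).astype(np.uint8),(178,248,145,207))
n,l,st,c=cv2.connectedComponentsWithStats(wh)
for i in range(1,n):print('white',st[i,4],c[i],onz('top',c[i:i+1],.047).round(4), X[l==i][:,2].round(3).max())
k=win(cv2.inRange(hsv,(15,120,90),(30,255,255)),(205,225,165,195)); v,u=np.nonzero(k);print('key',len(u),onz('top',[[u.mean(),v.mean()]],.04).round(4))
wl=win(((g[...,0]>110)&(g.min(2)>110))*np.uint8(255),(190,203,325,340)); v,u=np.nonzero(wl);print('line',len(u),onz('top',[[u.mean(),v.mean()]],.055).round(4))
# cheeks via depth
q=win((((X[...,2]>.066)&(X[...,2]<.09))*255).astype(np.uint8),(178,248,145,207))
n,l,st,c=cv2.connectedComponentsWithStats(q)
for i in range(1,n):
  if st[i,4]>8:print('cheek',st[i,4],X[l==i].mean(0).round(4))
for nm,w in(('tin',(235,270,255,290)),('brown',(190,215,272,302)),('offcut?',(150,190,250,280))):
    q=X[w[0]:w[1],w[2]:w[3]].reshape(-1,3);q=q[q[:,2]>.012];print(nm,q.min(0).round(3),q.max(0).round(3))
t=np.deg2rad
E
```

```text
blue (array([ 528.71966553, -240.55270386]), array([ 528.48090263, -240.2846508 ]), (50.1328010559082, 36.24174118041992), 22.155227661132812)
plate (array([510.22097778, 266.34838867]), array([510.30172594, 265.81616876]), (179.43447875976562, 110.90692138671875), 23.79271125793457)
white 27 [163.11111111 191.51851852] [[0.5794 0.2979 0.047 ]] 0.043
white 9 [172.33333333 213.11111111] [[0.5104 0.2689 0.047 ]] 0.051
white 24 [182.91666667 234.91666667] [[0.4412 0.2357 0.047 ]] 0.043
key 13 [[0.5203 0.2207 0.04  ]]
line 8 [[ 0.5504 -0.233   0.055 ]]
cheek 61 [0.5446 0.2823 0.076 ]
cheek 57 [0.4749 0.2526 0.0767]
tin [ 0.355 -0.068  0.013] [ 0.524 -0.01   1.27 ]
brown [ 0.52  -0.117  0.015] [ 0.557 -0.024  1.27 ]
offcut? [ 0.524 -0.057  0.02 ] [0.686 0.003 1.27 ]
```

```bash
cat >> h.py <<'E'
def yaw(R): return np.degrees(np.arctan2(R[1][0],R[0][0]))
def plan(x,y,z,yw,n,claw=1):
    s=r.get_state(); p=np.array(s['position']); R=np.array(s['eef_rot']); a=yaw(R); dt=(yw-a+180)%360-180
    print('now',p.round(4),'yaw',round(a,2),'tilt',np.degrees(np.arccos(-R[2,2])).round(2),'F',np.round(s['contact_force'],1),'gap',round(float(s['finger_gap']),4),'t',s['t'])
    D=np.array([x,y,z])-p
    for i in range(n):
        t=np.radians(a+dt*i/n); d=D/n*1000
        print([claw,[round(d[0]*np.cos(t)+d[1]*np.sin(t),1),round(d[0]*np.sin(t)-d[1]*np.cos(t),1),round(-d[2],1)],round(-dt/n,1)])
E
python3 -c "
from h import *
plan(.5287,-.2406,.17,22.5,12)"
```

```text
now [ 0.146  -0.6328  0.2304] yaw -77.0 tilt 0.1 F [ 0.1 -0.2 -0.7] gap 0.0853 t 0.1
[1, [np.float64(-24.7), np.float64(-38.4), np.float64(5.0)], np.float64(-8.3)]
[1, [np.float64(-18.9), np.float64(-41.6), np.float64(5.0)], np.float64(-8.3)]
[1, [np.float64(-12.7), np.float64(-43.9), np.float64(5.0)], np.float64(-8.3)]
[1, [np.float64(-6.2), np.float64(-45.2), np.float64(5.0)], np.float64(-8.3)]
[1, [np.float64(0.4), np.float64(-45.7), np.float64(5.0)], np.float64(-8.3)]
[1, [np.float64(7.0), np.float64(-45.1), np.float64(5.0)], np.float64(-8.3)]
[1, [np.float64(13.4), np.float64(-43.7), np.float64(5.0)], np.float64(-8.3)]
[1, [np.float64(19.5), np.float64(-41.3), np.float64(5.0)], np.float64(-8.3)]
[1, [np.float64(25.3), np.float64(-38.0), np.float64(5.0)], np.float64(-8.3)]
[1, [np.float64(30.5), np.float64(-34.0), np.float64(5.0)], np.float64(-8.3)]
[1, [np.float64(35.1), np.float64(-29.2), np.float64(5.0)], np.float64(-8.3)]
[1, [np.float64(38.9), np.float64(-23.9), np.float64(5.0)], np.float64(-8.3)]
```

step_arm:
  rows:
    - [1,[-25,-38,5],-8.3]
    - [1,[-19,-42,5],-8.3]
    - [1,[-13,-44,5],-8.3]
    - [1,[-6,-45,5],-8.3]
    - [1,[0,-46,5],-8.3]

```text
t: 0.72
position: [0.303, -0.4653, 0.2023]
eef_rot: [[0.821, -0.57, -0.003], [-0.57, -0.822, 0.003], [-0.004, -0.001, -1.0]]
contact_force: [0.9, -0.5, 0.4]
finger_gap: 0.0853
```

step_arm:
  rows:
    - [1,[7,-45,5],-8.3]
    - [1,[13,-44,5],-8.3]
    - [1,[20,-41,5],-8.3]
    - [1,[25,-38,5],-8.3]
    - [1,[31,-34,5],-8.3]

```text
t: 1.35
position: [0.4617, -0.292, 0.1753]
eef_rot: [[0.99, 0.14, -0.005], [0.14, -0.99, 0.004], [-0.004, -0.004, -1.0]]
contact_force: [-0.2, -0.3, -0.1]
finger_gap: 0.0853
```

```bash
sed -i 's/print(\[claw.*/print([claw,[round(float(v),1) for v in (d[0]*np.cos(t)+d[1]*np.sin(t),d[0]*np.sin(t)-d[1]*np.cos(t),-d[2])],round(float(-dt\/n),1)])/' h.py && python3 -c "
from h import *
plan(.5287,-.2406,.14,22.5,4)"
```

```text
now [ 0.4617 -0.292   0.1753] yaw 8.06 tilt 0.36 F [-0.2 -0.3 -0.1] gap 0.0853 t 1.35
[1, [18.4, -10.4, 8.8], -3.6]
[1, [19.0, -9.2, 8.8], -3.6]
[1, [19.5, -8.0, 8.8], -3.6]
[1, [20.0, -6.7, 8.8], -3.6]
```

step_arm:
  rows:
    - [1,[18.4,-10.4,9],-3.6]
    - [1,[19,-9,9],-3.6]
    - [1,[19.5,-8,9],-3.6]
    - [1,[20,-6.7,9],-3.6]
    - [1,[0,0,0],0]

```text
t: 1.98
position: [0.5314, -0.233, 0.1363]
eef_rot: [[0.917, 0.398, -0.007], [0.398, -0.917, 0.008], [-0.003, -0.01, -1.0]]
contact_force: [-0.3, 0.4, 0.6]
finger_gap: 0.0856
```

```bash
python3 -c "
from h import *
plan(.5287,-.2406,.024,22.5,5)
snap('side','1')
u=proj('side',[[.5287,-.2406,.055]])[0];print(u)
p=np.load('side_1.npz')['p'];x,y=u.astype(int)
cv2.imwrite('pics/s1.png',cv2.resize(p[y-60:y+30,x-50:x+50,::-1],None,fx=6,fy=6,interpolation=cv2.INTER_CUBIC))"
```

```text
now [ 0.5314 -0.233   0.1363] yaw 23.45 tilt 0.58 F [-0.3  0.4  0.6] gap 0.0856 t 1.975
[1, [-1.1, 1.2, 22.5], 0.2]
[1, [-1.1, 1.2, 22.5], 0.2]
[1, [-1.1, 1.2, 22.5], 0.2]
[1, [-1.1, 1.2, 22.5], 0.2]
[1, [-1.1, 1.2, 22.5], 0.2]
[286.66878298 173.9571987 ]
```

View pics/s1.png

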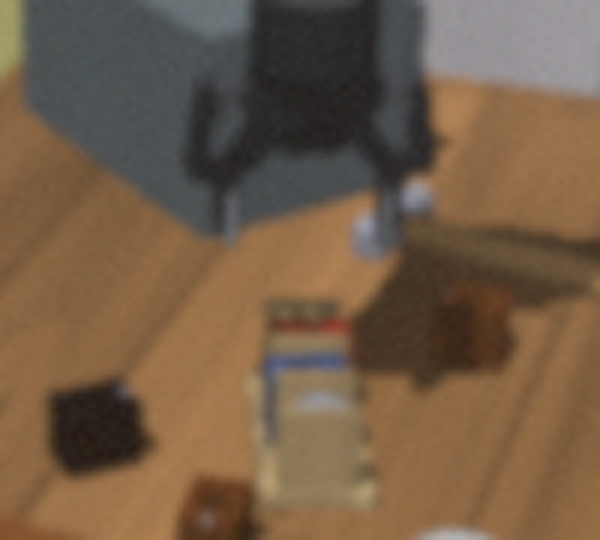

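The fingers straddle the rack in line with the blue block. Now correct the offset and descend.

step_arm:
  rows:
    - [1,[-5.5,6,10],0.9]
    - [1,[0,0,10],0]
    - [1,[0,0,0],0]

```text
t: 2.4
position: [0.5254, -0.2454, 0.115]
eef_rot: [[0.927, 0.375, -0.009], [0.375, -0.927, 0.005], [-0.007, -0.008, -1.0]]
contact_force: [-0.6, 0.9, -0.1]
finger_gap: 0.0854
```

```bash
python3 -c "
from h import *
plan(.5287,-.2406,.016,22.5,5)"
```

```text
now [ 0.5254 -0.2454  0.115 ] yaw 22.04 tilt 0.59 F [-0.6  0.9 -0.1] gap 0.0854 t 2.4
[1, [1.0, -0.6, 19.8], -0.1]
[1, [1.0, -0.6, 19.8], -0.1]
[1, [1.0, -0.6, 19.8], -0.1]
[1, [1.0, -0.6, 19.8], -0.1]
[1, [1.0, -0.6, 19.8], -0.1]
```

step_arm:
  rows:
    - [1,[2,-2,15],0]
    - [1,[1,-1,15],0]
    - [1,[0,0,15],0]
    - [1,[0,0,0],0]
    - [1,[0,0,0],0]

```text
t: 3.02
position: [0.5262, -0.2408, 0.0662]
eef_rot: [[0.927, 0.375, -0.01], [0.375, -0.927, 0.006], [-0.007, -0.009, -1.0]]
contact_force: [-0.0, -0.3, -0.5]
finger_gap: 0.0853
```

```bash
python3 -c "
from h import *
plan(.5287,-.2406,.016,22.5,4)"
```

```text
now [ 0.5262 -0.2408  0.0662] yaw 22.03 tilt 0.65 F [-0.  -0.3 -0.5] gap 0.0853 t 3.025
[1, [0.6, 0.2, 12.6], -0.1]
[1, [0.6, 0.2, 12.6], -0.1]
[1, [0.6, 0.2, 12.6], -0.1]
[1, [0.6, 0.2, 12.6], -0.1]
```

step_arm:
  rows:
    - [1,[1.5,0.5,12.6],0]
    - [1,[0.5,0,12.6],0]
    - [1,[0,0,12.6],0]
    - [1,[0,0,12],0]
    - [1,[0,0,0],0]

```text
t: 3.65
position: [0.528, -0.2405, 0.013]
eef_rot: [[0.927, 0.375, -0.01], [0.375, -0.927, 0.005], [-0.007, -0.009, -1.0]]
contact_force: [-0.0, -0.1, 0.6]
finger_gap: 0.0856
```

step_arm:
  rows:
    - [0.7,[0,0,0],0]
    - [0,[0,0,0],0]
    - [0,[0,0,0],0]
    - [0,[0,0,0],0]
    - [0,[0,0,0],0]
  grip_force: 50

```text
t: 4.28
position: [0.5286, -0.2405, 0.0136]
eef_rot: [[0.927, 0.375, -0.008], [0.375, -0.927, 0.005], [-0.006, -0.008, -1.0]]
contact_force: [1.1, 0.5, -2.3]
finger_gap: 0.0498
```

step_arm:
  rows:
    - [0,[0,0,-10],0]
    - [0,[0,0,-20],0]
    - [0,[0,0,-25],0]
    - [0,[0,0,-25],0]
    - [0,[0,0,-20],0]

```text
t: 4.9
position: [0.5277, -0.2405, 0.1187]
eef_rot: [[0.927, 0.375, -0.012], [0.376, -0.927, 0.006], [-0.009, -0.01, -1.0]]
contact_force: [-0.2, 0.9, -3.6]
finger_gap: 0.0496
```

```bash
python3 -c "
from h import *
plan(.47,.09,.13,-67.5,11,0)"
```

```text
now [ 0.5277 -0.2405  0.1187] yaw 22.06 tilt 0.76 F [-0.2  0.9 -3.6] gap 0.0496 t 4.9
[0, [6.4, -29.8, -1.0], 8.1]
[0, [2.1, -30.4, -1.0], 8.1]
[0, [-2.2, -30.4, -1.0], 8.1]
[0, [-6.5, -29.8, -1.0], 8.1]
[0, [-10.6, -28.6, -1.0], 8.1]
[0, [-14.6, -26.8, -1.0], 8.1]
[0, [-18.2, -24.5, -1.0], 8.1]
[0, [-21.5, -21.6, -1.0], 8.1]
[0, [-24.4, -18.4, -1.0], 8.1]
[0, [-26.7, -14.7, -1.0], 8.1]
[0, [-28.5, -10.8, -1.0], 8.1]
```

step_arm:
  rows:
    - [0,[6,-30,-5],8]
    - [0,[2,-30,-5],8]
    - [0,[-2,-30,0],8]
    - [0,[-6.5,-30,0],8]
    - [0,[-10.5,-28.5,0],8]

```text
t: 5.52
position: [0.5037, -0.0906, 0.1368]
eef_rot: [[0.942, -0.335, -0.004], [-0.335, -0.942, 0.002], [-0.005, -0.0, -1.0]]
contact_force: [0.7, 0.2, -3.4]
finger_gap: 0.0494
```

step_arm:
  rows:
    - [0,[-14.5,-27,0],8]
    - [0,[-18,-24.5,0],8]
    - [0,[-21.5,-21.5,0],8]
    - [0,[-24,-18,0],8]
    - [0,[-12,-7,0],8]

```text
t: 6.15
position: [0.4822, 0.051, 0.1421]
eef_rot: [[0.491, -0.871, -0.0], [-0.871, -0.491, 0.002], [-0.002, -0.0, -1.0]]
contact_force: [-0.1, -0.6, -3.5]
finger_gap: 0.0494
```

```bash
python3 -c "
from h import *
plan(.47,.09,.05,-67,3,0)"
```

```text
now [0.4822 0.051  0.1421] yaw -60.59 tilt 0.1 F [-0.1 -0.6 -3.5] gap 0.0494 t 6.15
[0, [-13.3, -2.9, 30.7], 2.1]
[0, [-13.4, -2.4, 30.7], 2.1]
[0, [-13.5, -1.9, 30.7], 2.1]
```

step_arm:
  rows:
    - [0,[-5,0,25],3]
    - [0,[0,0,30],3]
    - [0,[0,0,25],0]
    - [0,[0,0,15],0]
    - [0,[0,0,0],0]

```text
t: 6.78
position: [0.4819, 0.0598, 0.0499]
eef_rot: [[0.399, -0.917, 0.007], [-0.917, -0.399, 0.002], [0.0, -0.007, -1.0]]
contact_force: [-0.8, 0.8, -3.4]
finger_gap: 0.0495
```

```bash
python3 -c "
from h import *
plan(.475,.07,.006,-67,3,0)
p,d=snap('side','2');x,y=proj('side',[[.475,.07,.03]])[0].astype(int);print(x,y)
cv2.imwrite('pics/s2.png',cv2.resize(p[y-60:y+40,x-60:x+60,::-1],None,fx=5,fy=5,interpolation=cv2.INTER_CUBIC))"
```

```text
now [0.4819 0.0598 0.0499] yaw -66.5 tilt 0.4 F [-0.8  0.8 -3.4] gap 0.0495 t 6.775
[0, [-4.0, 0.7, 14.6], 0.2]
[0, [-4.0, 0.8, 14.6], 0.2]
[0, [-4.0, 0.8, 14.6], 0.2]
273 230
```

View pics/s2.png

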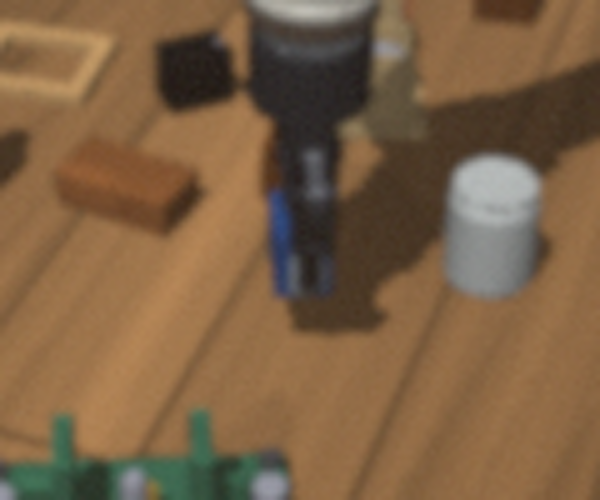

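The blue block is held upright above clear bench. Lowering it.

step_arm:
  rows:
    - [0,[0,0,15],0]
    - [0,[0,0,12],0]
    - [0,[0,0,7],0]
    - [0,[0,0,2],0]
    - [0,[0,0,0],0]

```text
t: 7.45
position: [0.4847, 0.0599, 0.0138]
eef_rot: [[0.398, -0.917, 0.011], [-0.917, -0.398, 0.003], [0.002, -0.011, -1.0]]
contact_force: [0.6, -0.1, -3.1]
finger_gap: 0.0497
```

step_arm:
  rows:
    - [0,[0,0,2],0]
    - [0,[0,0,0],0]

```text
t: 7.7
position: [0.485, 0.0599, 0.0121]
eef_rot: [[0.398, -0.917, 0.012], [-0.917, -0.398, 0.003], [0.002, -0.012, -1.0]]
contact_force: [0.9, 0.4, -3.5]
finger_gap: 0.0498
```

step_arm:
  rows:
    - [0,[0,0,3],0]
    - [0,[0,0,2],0]
    - [0,[0,0,1],0]
    - [0,[0,0,0],0]

```text
t: 8.2
position: [0.4854, 0.06, 0.0059]
eef_rot: [[0.398, -0.917, 0.013], [-0.917, -0.398, 0.003], [0.003, -0.013, -1.0]]
contact_force: [0.1, 0.7, -3.8]
finger_gap: 0.0495
```

step_arm:
  rows:
    - [0,[0,0,1],0]
    - [0,[0,0,1],0]
    - [0,[0,0,0],0]

```text
t: 8.57
position: [0.4855, 0.0599, 0.0039]
eef_rot: [[0.398, -0.917, 0.013], [-0.917, -0.398, 0.003], [0.003, -0.013, -1.0]]
contact_force: [0.5, 0.2, -4.0]
finger_gap: 0.0496
```

step_arm:
  rows:
    - [0,[0,0,1],0]
    - [0,[0,0,0.5],0]
    - [0,[0,0,0],0]

```text
t: 8.95
position: [0.4857, 0.06, 0.0038]
eef_rot: [[0.398, -0.917, 0.013], [-0.917, -0.398, 0.001], [0.004, -0.013, -1.0]]
contact_force: [-0.2, -0.5, -5.0]
finger_gap: 0.0492
```

step_arm:
  rows:
    - [0,[0,0,1],0]
    - [0,[0,0,1],0]
    - [0,[0,0,0],0]

```text
t: 9.32
position: [0.4859, 0.06, 0.0038]
eef_rot: [[0.398, -0.917, 0.014], [-0.917, -0.398, -0.0], [0.006, -0.012, -1.0]]
contact_force: [0.4, 0.2, -4.9]
finger_gap: 0.0494
```

```bash
python3 -c "
from h import *
for i in range(3): plan(.475,.07,.006,-67,0,0); snap('side','3')
p=np.load('side_3.npz')['p'];d=np.load('side_3.npz')['d']
X=cloud('side',d);h=cv2.cvtColor(p,cv2.COLOR_RGB2HSV)
m=cv2.inRange(h,(100,110,40),(130,255,255))>0
x,y=proj('side',[[.485,.06,.03]])[0].astype(int)
k=np.zeros_like(m);k[y-25:y+25,x-25:x+25]=1;m&=k
print(m.sum(),np.percentile(X[m],[2,50,98],axis=0).round(4))
v,u=np.nonzero(m);i=v.argmax();print(u[i],v[i],X[v[i],u[i]], onz('side',[[u[i],v[i]]],0))"
```

```text
now [0.4859 0.06   0.0038] yaw -66.52 tilt 0.78 F [ 0.4  0.2 -4.9] gap 0.0494 t 9.325
now [0.4861 0.0601 0.0038] yaw -66.52 tilt 0.8 F [-0.3 -0.5 -1.5] gap 0.05 t 9.375
now [0.4861 0.0601 0.0037] yaw -66.53 tilt 0.79 F [-0.9 -1.1  2.2] gap 0.0494 t 9.425
28 [[0.3454 0.0538 0.0297]
 [0.4909 0.0884 0.0449]
 [0.5042 0.5056 0.4071]]
267 233 [0.49221558 0.08730683 0.02747707] [[ 5.03157587e-01  5.54031368e-02 -1.11022302e-16]]
```

TCP z has stopped at 3.8 mm, against a predicted 3.6 mm, and the force reading has flipped, so the block is on the bench. Release and rise.

step_arm:
  rows:
    - [0.75,[0,0,0],0]
    - [1,[0,0,0],0]
    - [1,[0,0,0],0]
    - [1,[0,0,-15],0]
    - [1,[0,0,-30],0]

```text
t: 10.1
position: [0.4848, 0.0603, 0.0489]
eef_rot: [[0.399, -0.917, 0.011], [-0.917, -0.399, 0.001], [0.004, -0.01, -1.0]]
contact_force: [-0.1, -0.7, -0.4]
finger_gap: 0.0853
```

step_arm:
  rows:
    - [1,[0,0,-40],-9]
    - [1,[0,0,-20],-9]
    - [1,[20,0,0],-10]
    - [1,[50,0,0],-10]
    - [1,[60,0,0],-10]

```text
t: 10.72
position: [0.5922, -0.0106, 0.1213]
eef_rot: [[0.959, -0.284, 0.019], [-0.284, -0.959, -0.002], [0.019, -0.003, -1.0]]
contact_force: [1.5, 1.3, 0.7]
finger_gap: 0.0854
```

Run:
```python
from h import *
plan(.485,.06,.12,23.5,1)
p,d=snap('top','4');X=cloud('top',d);h=cv2.cvtColor(p,cv2.COLOR_RGB2HSV)
x,y=proj('top',[[.4855,.06,.045]])[0].astype(int);print(x,y)
m=cv2.inRange(h,(100,110,40),(130,255,255));k=np.zeros_like(m);k[y-16:y+16,x-16:x+16]=m[y-16:y+16,x-16:x+16]
print(np.median(X[k>0][:,2]),edge_rect('top',cv2.morphologyEx(k,cv2.MORPH_CLOSE,np.ones((3,3))),.045))
cv2.imwrite('pics/t4.png',cv2.resize(p[y-50:y+40,x-100:x+100,::-1],None,fx=4,fy=4,interpolation=cv2.INTER_CUBIC))
```

```text
now [ 0.5922 -0.0106  0.1213] yaw -16.48 tilt 1.08 F [1.5 1.3 0.7] gap 0.0854 t 10.725
[1, [-122.9, -37.3, 1.3], -40.0]
238 219
0.045511979175233086 (array([488.16174316,  57.45054626]), array([487.95856732,  58.36057415]), (51.40663528442383, 35.807003021240234), 115.42662239074707)
```

View pics/t4.png

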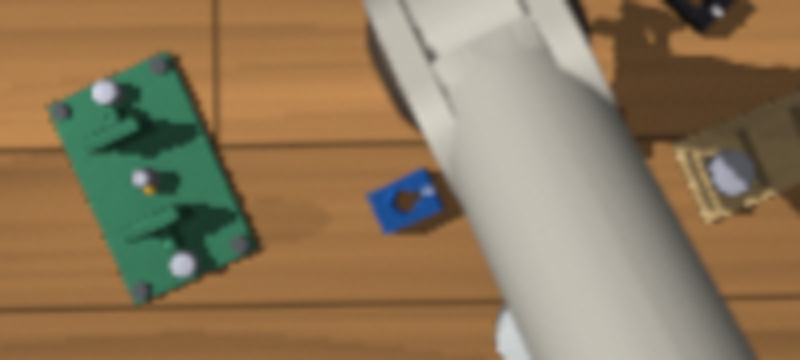

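The block stands on the bench with its keyway pointing right (-y). The arm is close to it in the image, so I'll move it aside for one clean measurement.

step_arm:
  rows:
    - [1,[20,40,-10],-8]
    - [1,[0,40,-10],-8]
    - [1,[0,30,0],-8]
    - [1,[0,0,0],-8]
    - [1,[0,0,0],-6]

```text
t: 11.4
position: [0.6032, -0.1356, 0.1464]
eef_rot: [[0.924, 0.381, 0.029], [0.381, -0.925, -0.002], [0.026, 0.013, -1.0]]
contact_force: [0.3, 0.7, -0.1]
finger_gap: 0.0857
```

Run:
```python
from h import *
plan(.4857,.06,.10,23.5,4)
p,d=snap('top','5');X=cloud('top',d);h=cv2.cvtColor(p,cv2.COLOR_RGB2HSV)
x,y=proj('top',[[.4855,.06,.045]])[0].astype(int)
m=cv2.inRange(h,(100,110,40),(130,255,255));k=np.zeros_like(m);k[y-16:y+16,x-16:x+16]=m[y-16:y+16,x-16:x+16]
w=((p.min(2)>120)*255).astype(np.uint8);w2=np.zeros_like(w);w2[y-10:y+10,x-10:x+16]=w[y-10:y+10,x-10:x+16]
print('white',(w2>0).sum())
print(np.median(X[k>0][:,2]),edge_rect('top',cv2.morphologyEx(k,cv2.MORPH_CLOSE,np.ones((3,3))),.045))
print(edge_rect('top',cv2.morphologyEx(k|w2,cv2.MORPH_CLOSE,np.ones((3,3))),.045))
cv2.imwrite('pics/t5.png',cv2.resize(p[y-30:y+30,x-40:x+40,::-1],None,fx=8,fy=8,interpolation=cv2.INTER_CUBIC))
```

```text
now [ 0.6032 -0.1356  0.1464] yaw 22.41 tilt 1.65 F [ 0.3  0.7 -0.1] gap 0.0857 t 11.4
[1, [-8.5, -56.4, 11.6], -0.3]
[1, [-8.2, -56.5, 11.6], -0.3]
[1, [-8.0, -56.5, 11.6], -0.3]
[1, [-7.7, -56.5, 11.6], -0.3]
white 0
0.045176942412759935 (array([488.17297363,  57.42687988]), array([488.17868637,  57.70324975]), (51.361656188964844, 35.807003021240234), 115.42662239074707)
(array([488.17297363,  57.42687988]), array([488.17868637,  57.70324975]), (51.361656188964844, 35.807003021240234), 115.42662239074707)
```

View pics/t5.png

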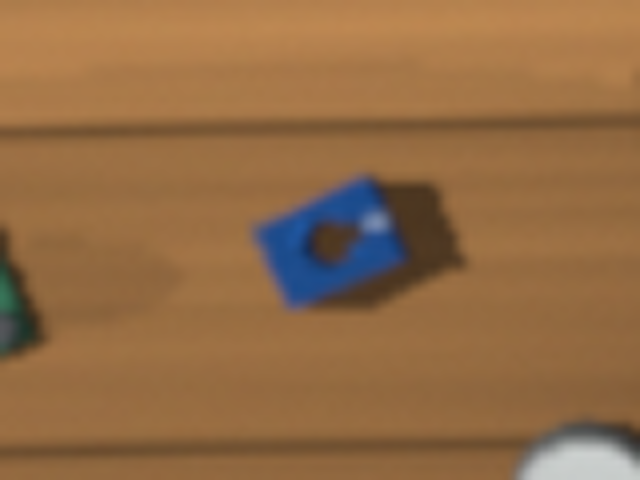

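The block is clear now, with its keyway hole and line towards -y; the measured centre is the same as before. Robot and camera differ by about 2.5 mm along the block's x, and I'll use that as a camera offset. Now the regrip with tool yaw 23.5°.

step_arm:
  rows:
    - [1,[-9,-50,8],-0.5]
    - [1,[-8,-56,8],-0.5]
    - [1,[-8,-56,8],0]
    - [1,[-4,-35,8],0]
    - [1,[0,0,0],0]

```text
t: 12.08
position: [0.4982, 0.0372, 0.1132]
eef_rot: [[0.921, 0.387, 0.033], [0.388, -0.922, -0.005], [0.029, 0.017, -0.999]]
contact_force: [0.2, -0.7, 0.2]
finger_gap: 0.0854
```

```bash
python3 -c "
from h import *
plan(.4857,.06,.08,23.5,2)"
```

```text
now [0.4982 0.0372 0.1132] yaw 22.83 tilt 1.91 F [ 0.2 -0.7  0.2] gap 0.0854 t 12.075
[1, [-1.3, -12.9, 16.6], -0.3]
[1, [-1.3, -12.9, 16.6], -0.3]
```

Tool tilt is creeping up (1.9°). A short test shows whether turning changes it.

step_arm:
  rows:
    - [1,[0,0,0],10]
    - [1,[0,0,0],10]
    - [1,[0,0,0],10]
    - [1,[0,0,0],10]
    - [1,[0,0,0],0]

```text
t: 12.7
position: [0.5012, 0.0336, 0.1166]
eef_rot: [[0.945, -0.326, 0.038], [-0.326, -0.945, -0.008], [0.038, -0.005, -0.999]]
contact_force: [-0.1, 0.1, 1.2]
finger_gap: 0.0858
```

step_arm:
  rows:
    - [1,[0,0,0],-10]
    - [1,[0,0,0],-10]
    - [1,[0,0,0],-10]
    - [1,[0,0,0],-10]
    - [1,[0,0,0],0]

```text
t: 13.32
position: [0.5035, 0.0304, 0.1187]
eef_rot: [[0.921, 0.387, 0.041], [0.388, -0.922, -0.01], [0.034, 0.025, -0.999]]
contact_force: [0.1, -0.0, -0.3]
finger_gap: 0.0854
```

step_arm:
  rows:
    - [1,[0,0,0],0]
    - [1,[0,0,0],0]
    - [1,[0,0,0],0]
    - [1,[0,0,0],0]
    - [1,[0,0,0],0]

```text
t: 13.95
position: [0.5039, 0.0298, 0.1191]
eef_rot: [[0.923, 0.382, 0.041], [0.382, -0.924, -0.011], [0.034, 0.026, -0.999]]
contact_force: [0.5, -0.8, 0.6]
finger_gap: 0.0853
```

step_arm:
  rows:
    - [1,[0,0,-50],0]
    - [1,[0,0,-50],0]
    - [1,[0,0,50],0]
    - [1,[0,0,50],0]
    - [1,[0,0,0],0]

```text
t: 14.58
position: [0.5062, 0.0284, 0.1218]
eef_rot: [[0.925, 0.378, 0.046], [0.379, -0.925, -0.012], [0.038, 0.028, -0.999]]
contact_force: [-0.6, -0.2, 0.6]
finger_gap: 0.0852
```

```bash
python3 -c "
from h import *
s=r.get_state();print(np.round(s['joint_positions'],3));plan(.4857,.06,.08,23.5,2)"
```

```text
[ 0.652  0.517 -0.953  2.025  0.599  0.848 -0.25 ]
now [0.5062 0.0284 0.1218] yaw 22.3 tilt 2.7 F [-0.6 -0.2  0.6] gap 0.0852 t 14.575
[1, [-3.5, -18.5, 20.9], -0.6]
[1, [-3.3, -18.5, 20.9], -0.6]
```

step_arm:
  rows:
    - [1,[-20,40,-20],0]
    - [1,[-20,50,-20],0]
    - [1,[-20,50,-10],0]
    - [1,[-20,50,0],0]
    - [1,[-20,50,0],0]

```text
t: 15.2
position: [0.5088, -0.229, 0.1861]
eef_rot: [[0.917, 0.395, 0.055], [0.396, -0.918, -0.011], [0.046, 0.031, -0.998]]
contact_force: [-0.1, 0.0, -0.4]
finger_gap: 0.0852
```

step_arm:
  rows:
    - [1,[0,50,0],0]
    - [1,[0,50,0],0]
    - [1,[0,50,0],0]
    - [1,[0,0,0],10]
    - [1,[0,0,0],10]

```text
t: 15.82
position: [0.5708, -0.3781, 0.2025]
eef_rot: [[0.997, 0.04, 0.065], [0.041, -0.999, -0.012], [0.064, 0.014, -0.998]]
contact_force: [-0.7, 1.1, -0.6]
finger_gap: 0.0856
```

step_arm:
  rows:
    - [1,[0,0,0],-10]
    - [1,[0,0,0],-10]
    - [1,[0,0,0],10]
    - [1,[0,0,0],10]
    - [1,[0,0,0],0]

```text
t: 16.45
position: [0.5741, -0.3769, 0.215]
eef_rot: [[0.996, 0.044, 0.075], [0.045, -0.999, -0.011], [0.074, 0.014, -0.997]]
contact_force: [-0.4, 0.3, -0.5]
finger_gap: 0.0856
```

```bash
python3 -c "
from h import *
s=r.get_state();print(np.round(s['joint_positions'],3));plan(.4857,.06,.08,23.5,6)"
```

```text
[ 1.125  0.653 -0.857  1.524  0.512  1.127  0.228]
now [ 0.5741 -0.3769  0.215 ] yaw 2.59 tilt 4.35 F [-0.4  0.3 -0.5] gap 0.0856 t 16.45
[1, [-11.4, -73.4, 22.5], -3.5]
[1, [-7.0, -74.0, 22.5], -3.5]
[1, [-2.4, -74.3, 22.5], -3.5]
[1, [2.1, -74.3, 22.5], -3.5]
[1, [6.6, -74.0, 22.5], -3.5]
[1, [11.1, -73.5, 22.5], -3.5]
```

Tilt grows only while moving. A short diagnosis: which move directions tilt it, and which way?

step_arm:
  rows:
    - [1,[-50,0,0],0]
    - [1,[-50,0,0],0]
    - [1,[0,0,0],0]

```text
t: 16.82
position: [0.474, -0.3804, 0.2108]
eef_rot: [[0.995, 0.059, 0.078], [0.06, -0.998, -0.011], [0.077, 0.016, -0.997]]
contact_force: [0.9, -0.5, 0.5]
finger_gap: 0.0854
```

step_arm:
  rows:
    - [1,[50,0,0],0]
    - [1,[50,0,0],0]
    - [1,[0,0,0],0]

```text
t: 17.2
position: [0.5774, -0.3752, 0.2226]
eef_rot: [[0.994, 0.065, 0.082], [0.067, -0.998, -0.012], [0.081, 0.018, -0.997]]
contact_force: [0.4, 0.9, -0.1]
finger_gap: 0.0854
```

step_arm:
  rows:
    - [1,[0,-50,0],0]
    - [1,[0,-50,0],0]
    - [1,[0,0,0],0]

```text
t: 17.58
position: [0.5726, -0.2716, 0.2227]
eef_rot: [[0.994, 0.074, 0.086], [0.075, -0.997, -0.011], [0.085, 0.017, -0.996]]
contact_force: [0.6, -0.4, 1.4]
finger_gap: 0.0856
```

step_arm:
  rows:
    - [1,[0,0,50],0]
    - [1,[0,0,30],0]
    - [1,[0,0,0],0]

```text
t: 17.95
position: [0.581, -0.2751, 0.1445]
eef_rot: [[0.993, 0.078, 0.089], [0.08, -0.997, -0.015], [0.088, 0.022, -0.996]]
contact_force: [-0.3, 0.1, -0.5]
finger_gap: 0.0852
```

step_arm:
  rows:
    - [1,[0,0,-50],0]
    - [1,[0,0,-50],0]
    - [1,[0,0,0],0]

```text
t: 18.32
position: [0.5727, -0.2752, 0.2508]
eef_rot: [[0.993, 0.08, 0.092], [0.082, -0.997, -0.015], [0.09, 0.022, -0.996]]
contact_force: [-0.8, 0.7, -0.9]
finger_gap: 0.0851
```

```bash
python3 -c "
from h import *
s=r.get_state();print(np.round(s['joint_positions'],3), np.round(s['tau'],1));plan(.4857,.06,.08,23.5,0)"
```

```text
[ 1.093  0.529 -0.933  1.642  0.46   1.109  0.136] [  0.4 -49.1 -12.7 -27.4  -0.1  -0.1   0.1]
now [ 0.5727 -0.2752  0.2508] yaw 4.72 tilt 5.33 F [-0.8  0.7 -0.9] gap 0.0851 t 18.325
```

The tilt increases about the same per moving row whatever the direction, which looks like a posture bias in the IK. I'll return towards the start posture, where that bias should vanish or reverse.

step_arm:
  rows:
    - [1,[-41,29,0],8]
    - [1,[-37,35,0],8]
    - [1,[-31,40,0],8]
    - [1,[-25,44,0],8]
    - [1,[-18,47,0],8]

```text
t: 18.95
position: [0.3808, -0.4418, 0.241]
eef_rot: [[0.806, -0.583, 0.1], [-0.585, -0.811, -0.018], [0.092, -0.044, -0.995]]
contact_force: [0.4, -1.0, -0.8]
finger_gap: 0.0854
```

step_arm:
  rows:
    - [1,[-11,49,0],8]
    - [1,[-4,50,0],8]
    - [1,[3,50,0],8]
    - [1,[10,50,0],8]
    - [1,[17,48,0],8]

```text
t: 19.58
position: [0.1834, -0.6146, 0.2294]
eef_rot: [[0.223, -0.97, 0.101], [-0.974, -0.226, -0.024], [0.046, -0.093, -0.995]]
contact_force: [0.3, -0.1, 0.1]
finger_gap: 0.0855
```

```bash
python3 -c "
from h import *
s=r.get_state();print(np.round(s['joint_positions'],3));plan(.146,-.633,.23,-77,1)"
```

```text
[ 1.703  0.481 -0.562  1.621  0.188  1.051 -0.232]
now [ 0.1834 -0.6146  0.2294] yaw -77.12 tilt 5.98 F [ 0.3 -0.1  0.1] gap 0.0855 t 19.575
[1, [9.6, 40.5, -0.6], -0.1]
```

step_arm:
  rows:
    - [1,[10,40,0],0]
    - [1,[0,0,-20],0]
    - [1,[0,0,20],0]
    - [1,[0,0,-20],0]
    - [1,[0,0,20],0]

```text
t: 20.2
position: [0.1411, -0.6387, 0.2323]
eef_rot: [[0.217, -0.971, 0.102], [-0.975, -0.221, -0.032], [0.053, -0.093, -0.994]]
contact_force: [0.1, -0.3, -0.2]
finger_gap: 0.0853
```

step_arm:
  rows:
    - [1,[0,30,0],0]
    - [1,[0,30,0],0]
    - [1,[0,-30,0],0]
    - [1,[0,-30,0],0]
    - [1,[0,0,0],0]

```text
t: 20.82
position: [0.1458, -0.6368, 0.2362]
eef_rot: [[0.225, -0.969, 0.104], [-0.973, -0.23, -0.032], [0.055, -0.094, -0.994]]
contact_force: [1.4, 0.3, 0.3]
finger_gap: 0.0854
```

```bash
python3 -c "
from h import *
s=r.get_state();print(np.round(s['joint_positions'],3));plan(.146,-.633,.23,-77,1)"
```

```text
[ 1.757  0.493 -0.554  1.586  0.184  1.071 -0.158]
now [ 0.1458 -0.6368  0.2362] yaw -76.95 tilt 6.26 F [1.4 0.3 0.3] gap 0.0854 t 20.825
[1, [-3.6, -1.0, 6.2], 0.0]
```

The drift weakens here but does not reverse. Fitting a simple kinematic model to the logged poses should show which joints are moving.

```bash
cat > kin.py <<'E'
import numpy as np, itertools
from scipy.spatial.transform import Rotation as Ro
from scipy.optimize import least_squares
Q=np.array([[1.607,.502,-.427,1.551,.221,1.138,-.21],[.652,.517,-.953,2.025,.599,.848,-.25],[1.125,.653,-.857,1.524,.512,1.127,.228],[1.093,.529,-.933,1.642,.46,1.109,.136],[1.703,.481,-.562,1.621,.188,1.051,-.232],[1.757,.493,-.554,1.586,.184,1.071,-.158]])
P=np.array([[.146,-.633,.2304],[.5062,.0284,.1218],[.5741,-.3769,.215],[.5727,-.2752,.2508],[.1834,-.6146,.2294],[.1458,-.6368,.2362]])
Z=np.array([[0,.002,-1],[.046,-.012,-.999],[.075,-.011,-.997],[.092,-.015,-.996],[.101,-.024,-.995],[.104,-.032,-.994]])
X=np.array([[.225,-.974,-.002],[.925,.379,.038],[.996,.045,.074],[.993,.082,.09],[.223,-.974,.046],[.225,-.973,.055]])
AX='zyzyzyz'
def fk(q,s,off,L):
    R=Ro.identity(); p=np.zeros(3)
    for i in range(7):
        R=R*Ro.from_euler(AX[i],s[i]*q[i]+off[i]); p=p+R.apply([L[i][0],0,L[i][1]])
    return p,R
if __name__=='__main__':
    best=[]
    for s in itertools.product([-1,1],repeat=7):
        if s[1]<0: continue
        def f(o):
            e=[]
            for q,z,x in zip(Q,Z,X):
                R=fk(q,s,[o[0],0,0,0,0,0,o[1]],np.zeros((7,2)))[1].as_matrix(); e+=list(R[:,2]-z)+list(R[:,0]-x)
            return e
        for o0 in itertools.product([0,1.57,3.14,-1.57],repeat=2):
            r_=least_squares(f,o0,max_nfev=30); best.append((r_.cost,s,r_.x))
    best.sort(key=lambda b:b[0]); 
    for b in best[:5]: print(b)
E
python3 kin.py
```

```text
(np.float64(3.828929548894255e-06), (-1, 1, -1, 1, -1, 1, -1), array([1.60631563e-03, 3.14342438e+00]))
(np.float64(3.8289295488942626e-06), (-1, 1, -1, 1, -1, 1, -1), array([1.60631724e-03, 3.14342438e+00]))
(np.float64(3.828929548894299e-06), (-1, 1, -1, 1, -1, 1, -1), array([ 1.60631904e-03, -3.13976093e+00]))
(np.float64(3.828929548894474e-06), (-1, 1, -1, 1, -1, 1, -1), array([ 1.60632091e-03, -3.13976093e+00]))
(np.float64(3.828929548894514e-06), (-1, 1, -1, 1, -1, 1, -1), array([1.60631775e-03, 3.14342438e+00]))
```

```bash
cat > sim.py <<'E'
from kin import *
s=(-1,1,-1,1,-1,1,-1);off=[.0016,0,0,0,0,0,3.1434]
A=[];B=[]
def Ls(v): return np.array([[v[0],v[1]],[v[2],0],[v[3],v[4]],[0,0],[v[5],v[6]],[v[7],0],[0,v[8]]])
for q,p in zip(Q,P):
    A.append(np.array([fk(q,s,off,Ls(e))[0] for e in np.eye(9)]).T);B.append(p)
A=np.vstack(A);B=np.hstack(B)
v=np.linalg.lstsq(np.vstack([A,1e-3*np.eye(9)]),np.r_[B,np.zeros(9)],rcond=None)[0]
L=Ls(v); F=lambda q:fk(q,s,off,L)
def jac(q,h=1e-6):
    p0,R0=F(q);J=np.zeros((6,7))
    for i in range(7):
        d=q.copy();d[i]+=h;p,R=F(d);J[:3,i]=(p-p0)/h;J[3:,i]=(R*R0.inv()).as_rotvec()/h
    return J
mid=np.array([0,.86,.01,1.31,1.57,1.105,0])
def row(q,m,tw,n,lam,k,ref):
    p,R=F(q);pt=p+R.apply(np.array(m)/1000);Rt=R*Ro.from_euler('z',tw,degrees=True)
    for _ in range(n):
        p,R=F(q);e=np.r_[pt-p,(Rt*R.inv()).as_rotvec()];J=jac(q)
        Ji=J.T@np.linalg.inv(J@J.T+lam*np.eye(6)); q=q+Ji@e+(np.eye(7)-Ji@J)@(k*(ref-q))
    return q
if __name__=='__main__':
    print('L',v.round(3),'res mm',(1000*(A@v-B)).round(1))
    J=jac(Q[3]);print('sv',np.linalg.svd(J)[1].round(3)); print('null',np.linalg.svd(J)[2][6].round(2))
    seqs=[(2,3,[[-50,0,0]]*2+[[50,0,0]]*2+[[0,-50,0]]*2+[[0,0,50],[0,0,30]]+[[0,0,-50]]*2),(4,5,[[10,40,0],[0,0,-20],[0,0,20],[0,0,-20],[0,0,20],[0,30,0],[0,30,0],[0,-30,0],[0,-30,0]])]
    for a,b,sq in seqs:
        print('meas dq',(Q[b]-Q[a]).round(3),'end z',Z[b],'p',P[b])
        for nm,n,lam,k,ref in [('1step',1,0,0,mid),('1stepDLS',1,1e-3,0,mid),('multi',8,0,0,mid),('DLS+mid',8,1e-3,.02,mid),('null mid',8,0,.02,mid),('1 null mid',1,0,.05,mid),('null start',8,1e-3,.02,Q[0])]:
            q=Q[a].copy()
            for m in sq:q=row(q,m,0,n,lam,k,ref)
            p,R=F(q);print(nm.ljust(11),(q-Q[a]).round(3),R.as_matrix()[:,2].round(3),p.round(3))
E
python3 sim.py
```

```text
L [ 0.016  0.286  0.019 -0.038  0.497 -0.006  0.455 -0.018  0.312] res mm [14.   0.   0.3  0.2 -0.8 -0.  -3.9 -1.8  0.6 -5.9 -3.3 -2.3  3.4 -0.8
  0.8  3.6 -0.   0.6]
sv [1.858 1.752 1.284 0.485 0.313 0.239]
null [-0.34 -0.27  0.65  0.04 -0.46 -0.18  0.37]
meas dq [-0.032 -0.124 -0.076  0.118 -0.052 -0.018 -0.092] end z [ 0.092 -0.015 -0.996] p [ 0.5727 -0.2752  0.2508]
1step       [-0.052 -0.125 -0.057  0.169 -0.05  -0.041 -0.149] [ 0.061 -0.009 -0.998] [ 0.553 -0.263  0.225]
1stepDLS    [-0.051 -0.124 -0.057  0.167 -0.05  -0.039 -0.147] [ 0.061 -0.009 -0.998] [ 0.554 -0.263  0.225]
multi       [-0.049 -0.111 -0.052  0.127 -0.048 -0.026 -0.129] [ 0.074 -0.011 -0.997] [ 0.564 -0.279  0.234]
DLS+mid     [-0.176 -0.181  0.163  0.136 -0.186 -0.073 -0.015] [ 0.074 -0.011 -0.997] [ 0.565 -0.279  0.234]
null mid    [-0.174 -0.183  0.162  0.138 -0.187 -0.074 -0.014] [ 0.075 -0.011 -0.997] [ 0.564 -0.279  0.234]
1 null mid  [-0.099 -0.157  0.028  0.174 -0.108 -0.063 -0.101] [ 0.062 -0.009 -0.998] [ 0.553 -0.263  0.225]
null start  [-0.082 -0.135  0.009  0.131 -0.09  -0.042 -0.095] [ 0.074 -0
[... 214 characters left out ...]
 [ 0.103 -0.024 -0.994] [ 0.149 -0.629  0.227]
1stepDLS    [ 0.057  0.011  0.005 -0.009 -0.002  0.003  0.066] [ 0.103 -0.024 -0.994] [ 0.149 -0.629  0.227]
multi       [ 0.051  0.021  0.008 -0.024  0.003  0.009  0.063] [ 0.102 -0.025 -0.994] [ 0.15  -0.634  0.227]
DLS+mid     [-0.216 -0.03   0.409 -0.017 -0.219 -0.007  0.254] [ 0.101 -0.025 -0.995] [ 0.151 -0.635  0.227]
null mid    [-0.215 -0.031  0.409 -0.015 -0.221 -0.007  0.256] [ 0.102 -0.025 -0.994] [ 0.15  -0.634  0.227]
1 null mid  [-0.051 -0.019  0.172 -0.004 -0.098 -0.009  0.149] [ 0.103 -0.025 -0.994] [ 0.149 -0.629  0.227]
null start  [ 0.01   0.008  0.073 -0.022 -0.036  0.003  0.096] [ 0.102 -0.025 -0.994] [ 0.15  -0.634  0.227]
```

```bash
cat > s2.py <<'E'
from sim import *
from rig import r
lo=np.array([-2.88,-.31,-1.54,.2,-1.41,.19,-2.57]);hi=np.array([2.88,2.03,1.56,2.42,4.55,2.02,2.57])
q=np.array(r.get_state()['joint_positions'])
def go(q,tgt,n,tw):
    D=(np.array(tgt)-F(q)[0])/n
    for i in range(n):
        R=F(q)[1]; q=row(q,R.inv().apply(D*1000),tw/n,6,0,0,mid)
    return q
q=go(q,[.43,-.13,.25],11,-100)
print(q.round(3),F(q)[1].as_matrix()[:,2].round(3))
u=np.array([np.cos(.29),-np.sin(.29)])
for rr in (.40,.36,.33,.30,.28,.26,.24):
    q=go(q,[*(rr*u),.20],2,0); print(rr,q.round(3),F(q)[1].as_matrix()[:,2].round(3))
E
python3 s2.py; python3 -c "
from h import *
plan(.43,-.13,.25,23,11)"
```

```text
[ 1.378  0.132 -1.244  2.048  0.175  0.949  0.454] [ 0.104 -0.032 -0.994]
0.4 [ 1.454  0.071 -1.293  2.208  0.114  0.809  0.495] [ 0.104 -0.032 -0.994]
0.36 [ 1.663 -0.24  -1.34   2.275 -0.32   0.836  0.927] [ 0.104 -0.032 -0.994]
0.33 [ 1.524 -0.351 -1.144  2.338 -0.429  0.886  1.055] [ 0.104 -0.032 -0.994]
0.3 [ 1.438 -0.446 -1.009  2.395 -0.491  0.941  1.143] [ 0.104 -0.032 -0.994]
0.28 [ 1.392 -0.506 -0.931  2.43  -0.516  0.981  1.19 ] [ 0.104 -0.032 -0.994]
0.26 [ 1.353 -0.566 -0.859  2.463 -0.53   1.023  1.231] [ 0.104 -0.032 -0.994]
0.24 [ 1.32  -0.626 -0.79   2.494 -0.534  1.069  1.267] [ 0.104 -0.032 -0.994]
now [ 0.1458 -0.6368  0.2362] yaw -76.95 tilt 6.26 F [1.4 0.3 0.3] gap 0.0854 t 20.825
[1, [-39.0, -35.6, -1.3], -9.1]
[1, [-32.9, -41.3, -1.3], -9.1]
[1, [-26.0, -46.0, -1.3], -9.1]
[1, [-18.4, -49.5, -1.3], -9.1]
[1, [-10.4, -51.8, -1.3], -9.1]
[1, [-2.1, -52.8, -1.3], -9.1]
[1, [6.3, -52.4, -1.3], -9.1]
[1, [14.5, -50.8, -1.3], -9.1]
[1, [22.3, -47.9, -1.3], -9.1]
[1, [29.6, -43.7, -1.3], -9.1]
[1, [36.2, -38.5, -1.3], -9.1]
```

Finding: a row never turns the tool about its x or y, so the tilt can only be removed where the arm reaches a limit. Pulling inward at low height until joint 4 reaches its range end should tip the tool back. Checking that in simulation first.

```bash
cat > s3.py <<'E'
from s2 import *
def rowc(q,m,tw,n=20):
    p,R=F(q);pt=p+R.apply(np.array(m)/1000);Rt=R*Ro.from_euler('z',tw,degrees=True)
    for _ in range(n):
        p,R=F(q);e=np.r_[pt-p,(Rt*R.inv()).as_rotvec()];J=jac(q);fr=np.ones(7)
        dq=J.T@np.linalg.inv(J@J.T+1e-4*np.eye(6))@e
        q=np.clip(q+dq,lo+.02,hi-.02)
    return q
for az,yw in((-.6,23),(-.6,-35)):
    q=np.array(r.get_state()['joint_positions']);u=np.array([np.cos(az),np.sin(az)])
    q=go(q,[*(u*.5),.24],9,-(yw+77)); q=go(q,[*(u*.42),.06],4,0);print('az',az,yw,q.round(3))
    for k in range(9):
        R=F(q)[1]; q=rowc(q,R.inv().apply(np.r_[-u*25,0]),0); p,R=F(q); print(np.hypot(*p[:2]).round(3),p[2].round(3),q.round(2),R.as_matrix()[:,2].round(3))
E
python3 s3.py | tail -20; python3 -c "
from h import *
plan(.40,-.29,.24,23,9)"
```

```text
az -0.6 23 [ 1.314  0.444 -0.846  2.307  0.654  0.509  0.369]
0.395 0.06 [ 1.34  0.41 -0.87  2.36  0.64  0.48  0.37] [ 0.104 -0.032 -0.994]
0.38 0.064 [ 1.38  0.37 -0.9   2.4   0.63  0.46  0.37] [ 0.117 -0.039 -0.992]
0.391 0.079 [ 1.44  0.34 -0.96  2.4   0.62  0.44  0.36] [ 0.158 -0.064 -0.985]
0.399 0.095 [ 1.51  0.3  -1.03  2.4   0.6   0.43  0.37] [ 0.199 -0.089 -0.976]
0.406 0.112 [ 1.6   0.27 -1.12  2.4   0.57  0.41  0.38] [ 0.238 -0.113 -0.965]
0.411 0.13 [ 1.71  0.23 -1.23  2.4   0.53  0.4   0.41] [ 0.274 -0.135 -0.952]
0.413 0.148 [ 1.85  0.19 -1.38  2.4   0.46  0.38  0.46] [ 0.308 -0.156 -0.938]
0.413 0.164 [ 2.05  0.12 -1.52  2.4   0.29  0.36  0.61] [ 0.331 -0.185 -0.925]
0.447 0.218 [ 1.04 -0.13 -0.38  2.4  -0.27  0.38  1.2 ] [ 0.407 -0.241 -0.881]
az -0.6 -35 [ 1.192  0.389 -0.686  2.318  0.503  0.458 -0.497]
0.395 0.06 [ 1.22  0.35 -0.71  2.37  0.49  0.43 -0.49] [ 0.104 -0.032 -0.994]
0.388 0.067 [ 1.25  0.32 -0.74  2.4   0.48  0.41 -0.49] [ 0.126 -0.045 -0.991]
0.399 0.083 [ 1.31  0.28 -0.8   2.4   0.46  0.4  -0.49] [ 0.169 -0.072 -0.983]
0.408 0.1 [ 1.37  0.24 -0.86  2.4   0.43  0.38 -0.47] [ 0.21  -0.098 -0.973]
0.416 0.118 [ 1.46  0.2  -0.95  2.4   0.39  0.37 -0.44] [ 0.25  -0.123 -0.96 ]
0.421 0.137 [ 1.57  0.15 -1.06  2.4   0.32  0.35 -0.39] [ 0.288 -0.146 -0.947]
0.423 0.155 [ 1.72  0.09 -1.21  2.4   0.21  0.34 -0.3 ] [ 0.322 -0.167 -0.932]
0.418 0.17 [ 1.98  0.02 -1.46  2.4   0.    0.34 -0.13] [ 0.349 -0.182 -0.919]
0.433 0.205 [ 1.61 -0.16 -1.03  2.4  -0.47  0.39  0.32] [ 0.403 -0.213 -0.89 ]
now [ 0.1458 -0.6368  0.2362] yaw -76.95 tilt 6.26 F [1.4 0.3 0.3] gap 0.0854 t 20.825
[1, [-31.2, -36.2, -0.4], -11.1]
[1, [-23.6, -41.5, -0.4], -11.1]
[1, [-15.2, -45.3, -0.4], -11.1]
[1, [-6.1, -47.4, -0.4], -11.1]
[1, [3.1, -47.7, -0.4], -11.1]
[1, [12.2, -46.2, -0.4], -11.1]
[1, [20.9, -43.0, -0.4], -11.1]
[1, [28.8, -38.1, -0.4], -11.1]
[1, [35.6, -31.9, -0.4], -11.1]
```

```bash
cat > s4.py <<'E'
from s3 import *
print('----')
for az,yw,r0,z0,st in((-.3,23,.42,.24,-15),(-.3,23,.42,.32,-15),(-.3,23,.85,.25,25)):
    q=np.array(r.get_state()['joint_positions']);u=np.array([np.cos(az),np.sin(az)])
    q=go(q,[*(u*.5),.24],10,-(yw+77)); q=go(q,[*(u*r0),z0],8,0);print('az',az,yw,q.round(3))
    for k in range(10):
        R=F(q)[1]; q=rowc(q,R.inv().apply(np.r_[u*st,0]),0); p,R=F(q); print(np.hypot(*p[:2]).round(3),p[2].round(3),q.round(2),R.as_matrix()[:,2].round(3))
E
python3 s4.py | sed '1,/----/d'
```

```text
az -0.3 23 [ 1.534  0.05  -1.353  2.112  0.077  0.912  0.545]
0.405 0.24 [ 1.66 -0.06 -1.42  2.13 -0.07  0.91  0.68] [ 0.104 -0.032 -0.994]
0.39 0.24 [ 1.72 -0.23 -1.36  2.16 -0.29  0.94  0.91] [ 0.104 -0.032 -0.994]
0.375 0.24 [ 1.63 -0.29 -1.24  2.2  -0.35  0.96  0.98] [ 0.104 -0.032 -0.994]
0.36 0.239 [ 1.49 -0.29 -1.1   2.23 -0.34  0.97  0.98] [ 0.103 -0.021 -0.994]
0.344 0.236 [ 1.36 -0.29 -0.97  2.26 -0.33  0.98  0.99] [ 0.099 -0.001 -0.995]
0.328 0.231 [ 1.26 -0.29 -0.85  2.3  -0.33  0.99  1.  ] [ 0.091  0.025 -0.996]
0.312 0.225 [ 1.17 -0.29 -0.76  2.32 -0.33  1.01  1.01] [ 0.079  0.055 -0.995]
0.296 0.219 [ 1.1  -0.29 -0.67  2.35 -0.33  1.02  1.02] [ 0.063  0.085 -0.994]
0.279 0.212 [ 1.05 -0.29 -0.6   2.38 -0.33  1.04  1.04] [ 0.045  0.117 -0.992]
0.264 0.207 [ 1.   -0.29 -0.54  2.4  -0.33  1.06  1.05] [ 0.029  0.146 -0.989]
az -0.3 23 [ 1.662 -0.245 -1.256  1.986 -0.27   1.135  0.91 ]
0.405 0.32 [ 1.59 -0.29 -1.15  2.02 -0.31  1.15  0.96] [ 0.104 -0.03  -0.994]
0.39 0.318 [ 1.46 -0.29 -1.01  2.05 -0.3   1.16  0.96] [ 0.103 -0.015 -0.995]
0.376 0.314 [ 1.35 -0.29 -0.9   2.0
[... 744 characters left out ...]
5 [ 0.54  0.99 -0.78  0.77  0.66  1.44  0.43] [ 0.104 -0.032 -0.994]
0.925 0.25 [ 0.49  1.05 -0.76  0.63  0.67  1.49  0.47] [ 0.104 -0.032 -0.994]
0.95 0.25 [ 0.43  1.12 -0.74  0.46  0.68  1.56  0.53] [ 0.104 -0.032 -0.994]
0.969 0.238 [ 0.34  1.23 -0.71  0.22  0.69  1.66  0.62] [ 0.081 -0.029 -0.996]
0.918 0.135 [ 0.26  1.33 -0.61  0.22  0.63  1.78  0.73] [-0.16  -0.014 -0.987]
0.846 0.037 [ 0.18  1.46 -0.51  0.22  0.57  1.93  0.85] [-0.43  -0.03  -0.903]
0.787 -0.055 [ 0.13  1.58 -0.36  0.22  0.47  2.    0.96] [-0.606 -0.061 -0.793]
0.737 -0.147 [ 0.1   1.71 -0.2   0.22  0.35  2.    1.05] [-0.706 -0.085 -0.703]
0.679 -0.229 [ 0.08  1.83 -0.09  0.22  0.25  2.    1.12] [-0.788 -0.099 -0.608]
```

Stretching out to the reach limit should tip the tool inward, along exactly the tilted direction. I'll try it high up, in small steps.

```bash
cat >> h.py <<'E'
from scipy.spatial.transform import Rotation as Ro
def plan(x,y,z,yw,n,claw=1):
    s=r.get_state(); p=np.array(s['position']); R=np.array(s['eef_rot']); a=yaw(R); dt=(yw-a+180)%360-180
    print('now',p.round(4),'yaw',round(a,2),'z',R[:,2].round(3),'F',np.round(s['contact_force'],1),'gap',round(float(s['finger_gap']),4),'t',s['t'],'q',np.round(s['joint_positions'],3))
    D=(np.array([x,y,z])-p)/max(n,1)*1000
    for i in range(n):
        Ri=R@Ro.from_euler('z',-dt*i/n,degrees=True).as_matrix()
        print([claw,[round(float(v),1) for v in Ri.T@D],round(float(-dt/n),1)])
E
python3 -c "
from h import *
plan(.86,-.26,.30,23,15)"
```

```text
now [ 0.1458 -0.6368  0.2362] yaw -76.95 z [ 0.104 -0.032 -0.994] F [1.4 0.3 0.3] gap 0.0854 t 20.825 q [ 1.757  0.493 -0.554  1.586  0.184  1.071 -0.158]
[1, [-13.5, -52.3, -0.1], -6.7]
[1, [-7.3, -53.5, -0.1], -6.7]
[1, [-1.1, -54.0, -0.1], -6.7]
[1, [5.2, -53.7, -0.1], -6.7]
[1, [11.4, -52.8, -0.1], -6.7]
[1, [17.5, -51.1, -0.1], -6.7]
[1, [23.3, -48.7, -0.1], -6.7]
[1, [28.8, -45.7, -0.1], -6.7]
[1, [33.9, -42.0, -0.1], -6.7]
[1, [38.5, -37.8, -0.1], -6.7]
[1, [42.7, -33.1, -0.1], -6.7]
[1, [46.2, -27.9, -0.1], -6.7]
[1, [49.1, -22.4, -0.1], -6.7]
[1, [51.4, -16.5, -0.1], -6.7]
[1, [53.0, -10.4, -0.1], -6.7]
```

step_arm:
  rows:
    - [1,[-13.5,-52,0],-6.7]
    - [1,[-7,-53.5,0],-6.7]
    - [1,[-1,-54,0],-6.7]
    - [1,[5,-54,0],-6.7]
    - [1,[11.5,-53,0],-6.7]

```text
t: 21.45
position: [0.3793, -0.5136, 0.2583]
eef_rot: [[0.727, -0.679, 0.098], [-0.679, -0.733, -0.039], [0.098, -0.039, -0.994]]
contact_force: [-0.0, -0.6, 0.2]
finger_gap: 0.0853
```

step_arm:
  rows:
    - [1,[17.5,-51,0],-6.7]
    - [1,[23,-49,0],-6.7]
    - [1,[29,-46,0],-6.7]
    - [1,[34,-42,0],-6.7]
    - [1,[38.5,-38,0],-6.7]

```text
t: 22.08
position: [0.6186, -0.3849, 0.2793]
eef_rot: [[0.984, -0.15, 0.096], [-0.146, -0.988, -0.046], [0.101, 0.031, -0.994]]
contact_force: [0.1, -0.0, 0.1]
finger_gap: 0.0853
```

step_arm:
  rows:
    - [1,[43,-33,0],-6.7]
    - [1,[46,-28,0],-6.7]
    - [1,[49,-22,0],-6.7]
    - [1,[40,-12,0],-6.7]
    - [1,[0,0,0],0]

```text
t: 22.7
position: [0.8013, -0.282, 0.2916]
eef_rot: [[0.94, 0.329, 0.094], [0.334, -0.941, -0.046], [0.073, 0.075, -0.995]]
contact_force: [-0.4, 0.6, -1.2]
finger_gap: 0.0852
```

```bash
python3 -c "
from h import *
plan(.95,-.26,.30,23,5)"
```

```text
now [ 0.8013 -0.282   0.2916] yaw 19.56 z [ 0.094 -0.046 -0.995] F [-0.4  0.6 -1.2] gap 0.0852 t 22.7 q [ 0.662  0.877 -0.85   0.938  0.662  1.446  0.345]
[1, [29.5, 5.8, 0.9], -0.7]
[1, [29.5, 6.1, 0.9], -0.7]
[1, [29.4, 6.5, 0.9], -0.7]
[1, [29.3, 6.8, 0.9], -0.7]
[1, [29.2, 7.2, 0.9], -0.7]
```

step_arm:
  rows:
    - [1,[19,15.5,2.6],0]
    - [1,[19,15.5,2.6],0]
    - [1,[12,9,1.6],0]
    - [1,[0,0,0],0]

```text
t: 23.2
position: [0.8598, -0.3111, 0.292]
eef_rot: [[0.942, 0.322, 0.09], [0.328, -0.943, -0.052], [0.068, 0.078, -0.995]]
contact_force: [0.4, 0.0, -0.5]
finger_gap: 0.0851
```

step_arm:
  rows:
    - [1,[8,6,1],0]
    - [1,[8,6,1],0]
    - [1,[0,0,0],0]

```text
t: 23.58
position: [0.8759, -0.3221, 0.2939]
eef_rot: [[0.944, 0.318, 0.089], [0.323, -0.945, -0.054], [0.067, 0.08, -0.995]]
contact_force: [0.0, -0.2, 0.7]
finger_gap: 0.0851
```

```bash
python3 -c "
from h import *
plan(.95,-.26,.30,23,0)"
```

```text
now [ 0.8759 -0.3221  0.2939] yaw 18.89 z [ 0.089 -0.054 -0.995] F [ 0.  -0.2  0.7] gap 0.0851 t 23.575 q [ 0.489  1.068 -0.789  0.476  0.72   1.62   0.486]
```

step_arm:
  rows:
    - [1,[8,6,1],0]
    - [1,[8,6,1],0]
    - [1,[0,0,0],0]

```text
t: 23.95
position: [0.8927, -0.3315, 0.2966]
eef_rot: [[0.945, 0.315, 0.089], [0.32, -0.946, -0.056], [0.067, 0.081, -0.994]]
contact_force: [-0.6, 0.5, -0.9]
finger_gap: 0.0855
```

```bash
python3 -c "
from h import *
plan(.95,-.26,.30,23,0)"
```

```text
now [ 0.8927 -0.3315  0.2966] yaw 18.72 z [ 0.089 -0.056 -0.994] F [-0.6  0.5 -0.9] gap 0.0855 t 23.95 q [ 0.422  1.139 -0.767  0.284  0.737  1.692  0.551]
```

step_arm:
  rows:
    - [1,[3,2.4,0.4],0]
    - [1,[3,2.4,0.4],0]
    - [1,[0,0,0],0]

```text
t: 24.32
position: [0.8974, -0.3355, 0.2982]
eef_rot: [[0.945, 0.313, 0.091], [0.318, -0.946, -0.056], [0.069, 0.082, -0.994]]
contact_force: [-0.4, 0.4, -0.3]
finger_gap: 0.0856
```

```bash
python3 -c "
from h import *
plan(.95,-.26,.30,23,0)"
```

```text
now [ 0.8974 -0.3355  0.2982] yaw 18.61 z [ 0.091 -0.056 -0.994] F [-0.4  0.4 -0.3] gap 0.0856 t 24.325 q [ 0.393  1.167 -0.739  0.202  0.726  1.72   0.581]
```

step_arm:
  rows:
    - [1,[8,6,1],0]
    - [1,[0,0,0],0]

```text
t: 24.58
position: [0.9002, -0.337, 0.2966]
eef_rot: [[0.945, 0.311, 0.097], [0.318, -0.946, -0.059], [0.074, 0.087, -0.994]]
contact_force: [-0.4, -0.3, -0.1]
finger_gap: 0.0852
```

```bash
python3 -c "
from h import *
plan(.95,-.26,.30,23,0)"
```

```text
now [ 0.9002 -0.337   0.2966] yaw 18.58 z [ 0.097 -0.059 -0.994] F [-0.4 -0.3 -0.1] gap 0.0852 t 24.575 q [ 0.385  1.164 -0.64   0.202  0.632  1.704  0.588]
```

The joint-4 limit holds (0.202), and stretching tips the tool outward, so pulling inward at its other limit should tip it back. Going there, close in and low.

```bash
python3 -c "
from h import *
plan(.37,-.222,.20,20,10)"
```

```text
now [ 0.9002 -0.337   0.2966] yaw 18.58 z [ 0.097 -0.059 -0.994] F [-0.4 -0.3 -0.1] gap 0.0852 t 24.575 q [ 0.385  1.164 -0.64   0.202  0.632  1.704  0.588]
[1, [-47.2, -28.2, 3.8], -0.1]
[1, [-47.1, -28.3, 3.8], -0.1]
[1, [-47.0, -28.5, 3.8], -0.1]
[1, [-47.0, -28.6, 3.8], -0.1]
[1, [-46.9, -28.7, 3.8], -0.1]
[1, [-46.8, -28.8, 3.8], -0.1]
[1, [-46.7, -28.9, 3.8], -0.1]
[1, [-46.7, -29.0, 3.8], -0.1]
[1, [-46.6, -29.2, 3.8], -0.1]
[1, [-46.5, -29.3, 3.8], -0.1]
```

step_arm:
  rows:
    - [1,[-47,-28,4],0]
    - [1,[-47,-28,4],0]
    - [1,[-47,-28.5,4],0]
    - [1,[-47,-28.5,4],0]
    - [1,[-47,-28.5,4],0]

```text
t: 25.2
position: [0.6717, -0.289, 0.2514]
eef_rot: [[0.945, 0.311, 0.103], [0.318, -0.946, -0.063], [0.078, 0.092, -0.993]]
contact_force: [0.8, -0.8, 1.1]
finger_gap: 0.0854
```

step_arm:
  rows:
    - [1,[-47,-29,4],0]
    - [1,[-47,-29,4],0]
    - [1,[-47,-29,4],0]
    - [1,[-47,-29,4],0]
    - [1,[-30,-18,4],0]

```text
t: 25.82
position: [0.4136, -0.232, 0.2014]
eef_rot: [[0.943, 0.316, 0.101], [0.324, -0.943, -0.076], [0.071, 0.104, -0.992]]
contact_force: [0.3, -0.4, -0.2]
finger_gap: 0.0855
```

```bash
python3 -c "
from h import *
plan(.345,-.207,.09,20,3)"
```

```text
now [ 0.4136 -0.232   0.2014] yaw 18.97 z [ 0.101 -0.076 -0.992] F [ 0.3 -0.4 -0.2] gap 0.0855 t 25.825 q [ 1.3    0.212 -0.949  2.097  0.285  0.816  0.514]
[1, [-21.5, -19.0, 33.9], -0.3]
[1, [-21.4, -19.1, 33.9], -0.3]
[1, [-21.3, -19.2, 33.9], -0.3]
```

step_arm:
  rows:
    - [1,[-15,-16,34],0]
    - [1,[-15,-16,34],0]
    - [1,[-15,-16,34],0]
    - [1,[0,0,0],0]

```text
t: 26.32
position: [0.3603, -0.2104, 0.0915]
eef_rot: [[0.942, 0.32, 0.099], [0.329, -0.94, -0.088], [0.065, 0.116, -0.991]]
contact_force: [-0.6, 0.6, 0.9]
finger_gap: 0.0856
```

step_arm:
  rows:
    - [1,[-17,-24.5,-3.8],0]
    - [1,[-17,-24.5,-3.8],0]
    - [1,[0,0,0],0]

```text
t: 26.7
position: [0.3201, -0.1786, 0.0961]
eef_rot: [[0.94, 0.325, 0.102], [0.335, -0.938, -0.094], [0.065, 0.122, -0.99]]
contact_force: [-0.7, -0.8, -0.3]
finger_gap: 0.0854
```

```bash
python3 -c "
from h import *
plan(.345,-.207,.09,20,0)"
```

```text
now [ 0.3201 -0.1786  0.0961] yaw 19.59 z [ 0.102 -0.094 -0.99 ] F [-0.7 -0.8 -0.3] gap 0.0854 t 26.7 q [ 1.421  0.281 -1.11   2.42   0.615  0.547  0.159]
```

step_arm:
  rows:
    - [1,[-18.5,-35,-5.5],0]
    - [1,[0,0,0],0]

```text
t: 26.95
position: [0.3102, -0.1631, 0.0972]
eef_rot: [[0.941, 0.333, 0.065], [0.337, -0.938, -0.076], [0.036, 0.093, -0.995]]
contact_force: [0.4, -0.4, 0.3]
finger_gap: 0.0853
```

```bash
python3 -c "
from h import *
plan(.345,-.207,.09,20,0)"
```

```text
now [ 0.3102 -0.1631  0.0972] yaw 19.72 z [ 0.065 -0.076 -0.995] F [ 0.4 -0.4  0.3] gap 0.0853 t 26.95 q [ 1.587  0.438 -1.374  2.417  0.797  0.712 -0.043]
```

That works: the tilt drops about 0.04 per push. Repeat.

step_arm:
  rows:
    - [1,[-14,-37,-4.5],0]
    - [1,[0,0,0],0]

```text
t: 27.2
position: [0.3047, -0.1424, 0.1056]
eef_rot: [[0.943, 0.331, 0.041], [0.334, -0.94, -0.068], [0.016, 0.077, -0.997]]
contact_force: [0.3, -0.4, 0.1]
finger_gap: 0.0854
```

step_arm:
  rows:
    - [1,[-14,-37,-3],0]
    - [1,[0,0,0],0]

```text
t: 27.45
position: [0.3003, -0.1207, 0.114]
eef_rot: [[0.944, 0.331, 0.02], [0.331, -0.941, -0.063], [-0.002, 0.066, -0.998]]
contact_force: [-0.7, 0.0, 0.1]
finger_gap: 0.0854
```

```bash
python3 -c "
from h import *
plan(.345,-.207,.09,20,0)"
```

```text
now [ 0.3003 -0.1207  0.114 ] yaw 19.35 z [ 0.02  -0.063 -0.998] F [-0.7  0.   0.1] gap 0.0854 t 27.45 q [ 1.596  0.445 -1.52   2.419  0.728  0.814 -0.117]
```

```bash
python3 -c "
from h import *
plan(.20,-.37,.13,19.4,5);plan(.10,-.39,.09,19.4,7)"
```

```text
now [ 0.3003 -0.1207  0.114 ] yaw 19.35 z [ 0.02  -0.063 -0.998] F [-0.7  0.   0.1] gap 0.0854 t 27.45 q [ 1.596  0.445 -1.52   2.419  0.728  0.814 -0.117]
[1, [-35.5, 40.5, -0.5], -0.0]
[1, [-35.5, 40.5, -0.5], -0.0]
[1, [-35.5, 40.5, -0.5], -0.0]
[1, [-35.5, 40.5, -0.5], -0.0]
[1, [-35.5, 40.5, -0.5], -0.0]
now [ 0.3003 -0.1207  0.114 ] yaw 19.35 z [ 0.02  -0.063 -0.998] F [-0.7  0.   0.1] gap 0.0854 t 27.45 q [ 1.596  0.445 -1.52   2.419  0.728  0.814 -0.117]
[1, [-39.7, 26.5, 5.3], -0.0]
[1, [-39.7, 26.5, 5.3], -0.0]
[1, [-39.7, 26.5, 5.3], -0.0]
[1, [-39.8, 26.5, 5.3], -0.0]
[1, [-39.8, 26.5, 5.3], -0.0]
[1, [-39.8, 26.5, 5.3], -0.0]
[1, [-39.8, 26.5, 5.3], -0.0]
```

step_arm:
  rows:
    - [1,[-10,50,0],0]
    - [1,[-20,50,0],0]
    - [1,[-40,40,3],0]
    - [1,[-45,30,3],0]
    - [1,[-45,30,3],0]

```text
t: 28.08
position: [0.2156, -0.3784, 0.1194]
eef_rot: [[0.94, 0.34, 0.014], [0.34, -0.937, -0.078], [-0.013, 0.078, -0.997]]
contact_force: [1.1, -0.7, 0.9]
finger_gap: 0.0854
```

```bash
python3 -c "
from h import *
plan(.10,-.35,.09,19.4,1)"
```

```text
now [ 0.2156 -0.3784  0.1194] yaw 19.9 z [ 0.014 -0.078 -0.997] F [ 1.1 -0.7  0.9] gap 0.0854 t 28.075 q [ 2.091  0.67  -1.403  2.206  0.911  0.962  0.498]
[1, [-98.7, -68.2, 25.5], 0.5]
```

step_arm:
  rows:
    - [1,[-10,-45,5],0]
    - [1,[0,-35,3],0]
    - [1,[0,-40,-3],0]
    - [1,[0,0,0],0]

```text
t: 28.58
position: [0.1655, -0.2882, 0.1072]
eef_rot: [[0.946, 0.324, 0.001], [0.323, -0.944, -0.071], [-0.022, 0.067, -0.997]]
contact_force: [-0.0, -0.1, -0.3]
finger_gap: 0.0854
```

```bash
python3 -c "
from h import *
plan(.10,-.35,.09,19.4,0)"
```

```text
now [ 0.1655 -0.2882  0.1072] yaw 18.85 z [ 0.001 -0.071 -0.997] F [-0.  -0.1 -0.3] gap 0.0854 t 28.575 q [ 2.26   0.516 -1.524  2.422  0.82   0.824  0.473]
```

step_arm:
  rows:
    - [1,[8,-36,-3],0]
    - [1,[0,0,0],0]

```text
t: 28.82
position: [0.1724, -0.2707, 0.1161]
eef_rot: [[0.946, 0.323, -0.013], [0.321, -0.945, -0.055], [-0.03, 0.048, -0.998]]
contact_force: [-0.2, -0.8, -0.6]
finger_gap: 0.0855
```

```bash
python3 -c "
from h import *
plan(.10,-.35,.09,19.4,0)"
```

```text
now [ 0.1724 -0.2707  0.1161] yaw 18.76 z [-0.013 -0.055 -0.998] F [-0.2 -0.8 -0.6] gap 0.0855 t 28.825 q [ 2.243  0.419 -1.524  2.421  0.683  0.796  0.546]
```

step_arm:
  rows:
    - [1,[16,-38,-2],0]
    - [1,[16,-38,-2],0]
    - [1,[0,0,0],0]

```text
t: 29.2
position: [0.203, -0.2171, 0.1338]
eef_rot: [[0.947, 0.32, -0.037], [0.319, -0.947, -0.03], [-0.045, 0.016, -0.999]]
contact_force: [-1.5, -0.8, -0.1]
finger_gap: 0.0852
```

```bash
python3 -c "
from h import *
plan(.486,.06,.15,23.5,11)"
```

```text
now [ 0.203  -0.2171  0.1338] yaw 18.64 z [-0.037 -0.03  -0.999] F [-1.5 -0.8 -0.1] gap 0.0852 t 29.2 q [ 2.169  0.161 -1.529  2.421  0.306  0.749  0.736]
[1, [32.3, -15.6, -3.2], -0.4]
[1, [32.5, -15.3, -3.2], -0.4]
[1, [32.6, -15.1, -3.2], -0.4]
[1, [32.7, -14.8, -3.2], -0.4]
[1, [32.8, -14.6, -3.2], -0.4]
[1, [32.9, -14.3, -3.2], -0.4]
[1, [33.0, -14.1, -3.2], -0.4]
[1, [33.1, -13.8, -3.2], -0.4]
[1, [33.2, -13.6, -3.2], -0.4]
[1, [33.3, -13.3, -3.2], -0.4]
[1, [33.4, -13.1, -3.2], -0.4]
```

step_arm:
  rows:
    - [1,[40,15,0],0]
    - [1,[45,10,0],-0.5]
    - [1,[45,5,0],-0.5]
    - [1,[30,-35,0],-0.5]
    - [1,[20,-48,0],-0.5]

```text
t: 29.82
position: [0.3331, -0.1209, 0.1214]
eef_rot: [[0.943, 0.331, -0.041], [0.33, -0.944, -0.027], [-0.047, 0.012, -0.999]]
contact_force: [0.8, 0.3, 0.7]
finger_gap: 0.0851
```

```bash
python3 -c "
from h import *
plan(.486,.06,.11,23.5,5)"
```

```text
now [ 0.3331 -0.1209  0.1214] yaw 19.29 z [-0.041 -0.027 -0.999] F [0.8 0.3 0.7] gap 0.0851 t 29.825 q [ 1.309  0.343 -1.192  2.3    0.491  0.812  0.11 ]
[1, [40.9, -24.1, 0.1], -0.8]
[1, [41.2, -23.4, 0.1], -0.8]
[1, [41.6, -22.8, 0.1], -0.8]
[1, [41.9, -22.2, 0.1], -0.8]
[1, [42.2, -21.6, 0.1], -0.8]
```

step_arm:
  rows:
    - [1,[46,-5,0],-1]
    - [1,[46,-10,0],-1]
    - [1,[45,-28,0],-1]
    - [1,[35,-40,0],-1]
    - [1,[15,-25,0],0]

```text
t: 30.45
position: [0.4695, 0.0413, 0.098]
eef_rot: [[0.918, 0.393, -0.056], [0.392, -0.919, -0.035], [-0.065, 0.011, -0.998]]
contact_force: [-0.1, -0.8, -0.6]
finger_gap: 0.0851
```

step_arm:
  rows:
    - [1,[0,0,0],0]

```text
t: 30.58
position: [0.4697, 0.0424, 0.0958]
eef_rot: [[0.916, 0.397, -0.058], [0.395, -0.918, -0.036], [-0.067, 0.01, -0.998]]
contact_force: [0.5, -0.0, 1.1]
finger_gap: 0.0851
```

```bash
python3 -c "
from h import *
plan(.486,.06,.08,23.5,2)"
```

```text
now [0.4697 0.0424 0.0958] yaw 23.35 z [-0.058 -0.036 -0.998] F [ 0.5 -0.   1.1] gap 0.0851 t 30.575 q [ 0.633  0.609 -1.005  2.033  0.663  0.942 -0.339]
[1, [11.5, -4.9, 7.1], -0.1]
[1, [11.5, -4.9, 7.1], -0.1]
```

New insight: the tilt grows about 3% per row in whichever direction it already has, so it must be brought near zero. A stretch to the far limit on azimuth 32° corrects the present inward tilt.

step_arm:
  rows:
    - [1,[42,-28,-24],0]
    - [1,[42,-28,-24],0]
    - [1,[42,-28,-24],0]
    - [1,[42,-28,-24],0]
    - [1,[42,-28,-24],0]

```text
t: 31.2
position: [0.6206, 0.2389, 0.1843]
eef_rot: [[0.923, 0.378, -0.074], [0.375, -0.925, -0.061], [-0.091, 0.028, -0.995]]
contact_force: [0.7, -0.0, -0.2]
finger_gap: 0.0854
```

step_arm:
  rows:
    - [1,[42,-28,-24],0]
    - [1,[42,-28,-24],0]
    - [1,[42,-28,-20],0]
    - [1,[40,-15,-5],0]
    - [1,[0,0,0],0]

```text
t: 31.82
position: [0.7548, 0.3842, 0.2219]
eef_rot: [[0.929, 0.363, -0.078], [0.356, -0.93, -0.09], [-0.105, 0.056, -0.993]]
contact_force: [-0.3, -0.3, -0.8]
finger_gap: 0.0854
```

step_arm:
  rows:
    - [1,[39,-6,-3],0]
    - [1,[0,0,0],0]

```text
t: 32.08
position: [0.788, 0.3971, 0.2089]
eef_rot: [[0.928, 0.363, -0.087], [0.354, -0.929, -0.107], [-0.12, 0.069, -0.99]]
contact_force: [-0.5, -0.1, -1.0]
finger_gap: 0.0853
```

```bash
python3 -c "
from h import *
plan(.486,.06,.11,23.5,0)"
```

```text
now [0.788  0.3971 0.2089] yaw 20.87 z [-0.087 -0.107 -0.99 ] F [-0.5 -0.1 -1. ] gap 0.0853 t 32.075 q [-0.365  1.187 -0.799  0.421  0.762  1.783 -0.29 ]
```

step_arm:
  rows:
    - [1,[25,-5,-45],0]
    - [1,[35,-10,-40],0]
    - [1,[0,0,0],0]

```text
t: 32.45
position: [0.7977, 0.4023, 0.2462]
eef_rot: [[0.929, 0.361, -0.077], [0.351, -0.929, -0.116], [-0.113, 0.081, -0.99]]
contact_force: [-0.2, -0.3, -0.8]
finger_gap: 0.0855
```

step_arm:
  rows:
    - [1,[40,-18,-8],0]
    - [1,[0,0,0],0]

```text
t: 32.7
position: [0.7992, 0.4083, 0.239]
eef_rot: [[0.931, 0.358, -0.074], [0.349, -0.931, -0.109], [-0.108, 0.075, -0.991]]
contact_force: [0.5, -0.6, -0.0]
finger_gap: 0.0855
```

step_arm:
  rows:
    - [1,[40,-18,-8],0]
    - [1,[0,0,0],0]

```text
t: 32.95
position: [0.8012, 0.4155, 0.233]
eef_rot: [[0.932, 0.354, -0.07], [0.347, -0.933, -0.097], [-0.1, 0.066, -0.993]]
contact_force: [-0.2, -0.8, 0.3]
finger_gap: 0.0854
```

```bash
python3 -c "
from h import *
plan(.486,.06,.11,23.5,0)"
```

```text
now [0.8012 0.4155 0.233 ] yaw 20.43 z [-0.07  -0.097 -0.993] F [-0.2 -0.8  0.3] gap 0.0854 t 32.95 q [-0.555  1.226  0.281  0.206 -0.213  1.826 -0.128]
```

step_arm:
  rows:
    - [1,[52,-28,-18],0]
    - [1,[52,-28,-18],0]
    - [1,[52,-28,-18],0]
    - [1,[52,-28,-18],0]
    - [1,[0,0,0],0]

```text
t: 33.58
position: [0.8097, 0.4552, 0.2218]
eef_rot: [[0.948, 0.317, -0.027], [0.316, -0.948, -0.04], [-0.039, 0.029, -0.999]]
contact_force: [-0.0, -0.7, -0.4]
finger_gap: 0.0854
```

```bash
python3 -c "
from h import *
plan(.486,.06,.11,23.5,0)"
```

```text
now [0.8097 0.4552 0.2218] yaw 18.42 z [-0.027 -0.04  -0.999] F [-0.  -0.7 -0.4] gap 0.0854 t 33.575 q [-0.634  1.309  1.266  0.198 -1.197  1.81  -0.114]
```

step_arm:
  rows:
    - [1,[50,-32,-16],0]
    - [1,[50,-32,-16],0]
    - [1,[25,-16,-8],0]
    - [1,[0,0,0],0]

```text
t: 34.08
position: [0.8151, 0.5082, 0.2298]
eef_rot: [[0.951, 0.306, 0.048], [0.306, -0.952, 0.017], [0.051, -0.002, -0.999]]
contact_force: [0.2, -0.8, -0.0]
finger_gap: 0.0854
```

```bash
python3 -c "
from h import *
plan(.486,.06,.12,23.5,10)"
```

```text
now [0.8151 0.5082 0.2298] yaw 17.82 z [ 0.048  0.017 -0.999] F [ 0.2 -0.8 -0. ] gap 0.0854 t 34.075 q [-0.677  1.314  1.402  0.198 -1.348  1.739 -0.164]
[1, [-45.5, 32.6, 8.6], -0.6]
[1, [-45.9, 32.2, 8.6], -0.6]
[1, [-46.2, 31.7, 8.6], -0.6]
[1, [-46.5, 31.2, 8.6], -0.6]
[1, [-46.8, 30.8, 8.6], -0.6]
[1, [-47.1, 30.3, 8.6], -0.6]
[1, [-47.4, 29.8, 8.6], -0.6]
[1, [-47.7, 29.4, 8.6], -0.6]
[1, [-48.0, 28.9, 8.6], -0.6]
[1, [-48.3, 28.4, 8.6], -0.6]
```

step_arm:
  rows:
    - [1,[-46,18.5,-2],0]
    - [1,[-46,18.5,-2],0]
    - [1,[-46,18.5,-2],0]
    - [1,[-46,18.5,-2],0]
    - [1,[-46,18.5,-2],0]

```text
t: 34.7
position: [0.6469, 0.3597, 0.2206]
eef_rot: [[0.951, 0.306, 0.03], [0.306, -0.952, 0.008], [0.031, 0.002, -1.0]]
contact_force: [1.4, 0.2, 0.8]
finger_gap: 0.0851
```

step_arm:
  rows:
    - [1,[-46,18.5,-2],0]
    - [1,[-46,18.5,-2],0]
    - [1,[-46,18.5,-2],0]
    - [1,[-46,18.5,-2],0]
    - [1,[-30,12,0],0]

```text
t: 35.33
position: [0.4504, 0.1999, 0.2131]
eef_rot: [[0.95, 0.312, -0.009], [0.312, -0.95, -0.008], [-0.011, 0.005, -1.0]]
contact_force: [0.4, -0.5, -0.3]
finger_gap: 0.0854
```

```bash
python3 -c "
from h import *
plan(.36,.13,.10,20,3)"
```

```text
now [0.4504 0.1999 0.2131] yaw 18.17 z [-0.009 -0.008 -1.   ] F [ 0.4 -0.5 -0.3] gap 0.0854 t 35.325 q [-1.532  0.777  1.546  1.986 -0.816  1.268  0.637]
[1, [-35.5, 12.6, 38.1], -0.6]
[1, [-35.6, 12.2, 38.1], -0.6]
[1, [-35.7, 11.8, 38.1], -0.6]
```

Tilt is now about 0.012 rad, which is good. Joint 3 is near its limit, so I check the next path in simulation first.

```bash
cat > s5.py <<'E'
from sim import *
from rig import r
lo=np.array([-2.88,-.31,-1.54,.2,-1.41,.19,-2.57]);hi=np.array([2.88,2.03,1.56,2.42,4.55,2.02,2.57])
def solve(q,pt,Rt,n=12):
    act=np.ones(7,bool)
    for _ in range(n):
        p,R=F(q);e=np.r_[pt-p,(Rt*R.inv()).as_rotvec()];J=jac(q)*act
        d=J.T@np.linalg.inv(J@J.T+1e-5*np.eye(6))@e; qn=np.clip(q+d,lo+.012,hi-.012); act&=(np.abs(qn-q-d)<1e-9); q=qn
    return q
def leg(q,tgt,n,tw,tag):
    D=(np.array(tgt)-F(q)[0])/n
    for i in range(n):
        p,R=F(q); q=solve(q,p+D,R*Ro.from_euler('z',tw/n,degrees=True))
    print(tag,q.round(2),F(q)[1].as_matrix()[:,2].round(3)); return q
q=np.array(r.get_state()['joint_positions'])
q=leg(q,[.486,.06,.15],5,-5,'bench'); q=leg(q,[.486,.06,.02],4,0,'grip'); q=leg(q,[.486,.06,.12],4,0,'lift'); q=leg(q,[.51,.267,.12],9,90,'bender'); q=leg(q,[.51,.267,.03],6,0,'down')
E
python3 s5.py; python3 -c "
from h import *
plan(.486,.06,.13,23.5,4)"
```

```text
bench [-1.05  0.75  1.38  1.97 -0.81  1.15  1.07] [-0.009 -0.008 -1.   ]
grip [-0.92  0.91  1.14  2.05 -1.05  0.96  1.21] [-0.009 -0.008 -1.   ]
lift [-1.02  0.78  1.32  2.   -0.85  1.1   1.1 ] [-0.009 -0.008 -1.   ]
bender [-1.31  1.11  1.51  1.78 -1.12  1.43 -0.74] [-0.009 -0.008 -1.   ]
down [-1.28  1.22  1.4   1.82 -1.25  1.33 -0.7 ] [-0.009 -0.008 -1.   ]
now [0.4504 0.1999 0.2131] yaw 18.17 z [-0.009 -0.008 -1.   ] F [ 0.4 -0.5 -0.3] gap 0.0854 t 35.325 q [-1.532  0.777  1.546  1.986 -0.816  1.268  0.637]
[1, [-2.2, 35.9, 21.0], -1.3]
[1, [-3.0, 35.8, 21.0], -1.3]
[1, [-3.9, 35.8, 21.0], -1.3]
[1, [-4.7, 35.7, 21.0], -1.3]
```

step_arm:
  rows:
    - [1,[-2,36,21],-1.3]
    - [1,[-3,36,21],-1.3]
    - [1,[-4,36,21],-1.3]
    - [1,[-4,30,18],-1.3]
    - [1,[0,0,0],0]

```text
t: 35.95
position: [0.4695, 0.0621, 0.1227]
eef_rot: [[0.908, 0.417, -0.046], [0.417, -0.909, -0.009], [-0.045, -0.011, -0.999]]
contact_force: [-0.1, 0.6, 0.6]
finger_gap: 0.0854
```

```bash
python3 -c "
from h import *
plan(.4857,.06,.07,23.5,3)"
```

```text
now [0.4695 0.0621 0.1227] yaw 24.65 z [-0.046 -0.009 -0.999] F [-0.1  0.6  0.6] gap 0.0854 t 35.95 q [-1.149  0.776  1.322  2.077 -0.86   1.083  1.049]
[1, [5.4, 3.1, 17.3], 0.4]
[1, [5.4, 3.0, 17.3], 0.4]
[1, [5.5, 3.0, 17.3], 0.4]
```

step_arm:
  rows:
    - [1,[4,2.2,11],0.4]
    - [1,[4,2.2,11],0.4]
    - [1,[4,2.2,11],0.4]
    - [1,[3,1.5,11],0]
    - [1,[0,0,0],0]

```text
t: 36.58
position: [0.4828, 0.064, 0.0732]
eef_rot: [[0.913, 0.404, -0.053], [0.404, -0.915, -0.008], [-0.052, -0.014, -0.999]]
contact_force: [0.1, 0.1, 0.0]
finger_gap: 0.0856
```

```bash
python3 -c "
from h import *
plan(.4857,.06,.012,23.5,4)"
```

```text
now [0.4828 0.064  0.0732] yaw 23.84 z [-0.053 -0.008 -0.999] F [0.1 0.1 0. ] gap 0.0856 t 36.575 q [-1.067  0.852  1.213  2.064 -0.951  1.032  1.079]
[1, [1.1, 1.4, 15.2], 0.1]
[1, [1.1, 1.4, 15.2], 0.1]
[1, [1.1, 1.4, 15.2], 0.1]
[1, [1.1, 1.4, 15.2], 0.1]
```

step_arm:
  rows:
    - [1,[2,2,15],0]
    - [1,[1.5,1.5,15],0]
    - [1,[1,1,15],0]
    - [1,[1,1,12],0]
    - [1,[0,0,0],0]

```text
t: 37.2
position: [0.4869, 0.0605, 0.0116]
eef_rot: [[0.913, 0.404, -0.054], [0.404, -0.915, -0.009], [-0.053, -0.014, -0.999]]
contact_force: [-0.4, -0.2, 0.5]
finger_gap: 0.0852
```

step_arm:
  rows:
    - [0.6,[0,0,0],0]
    - [0.3,[0,0,0],0]
    - [0,[0,0,0],0]
    - [0,[0,0,0],0]
    - [0,[0,0,0],0]
  grip_force: 60

```text
t: 37.83
position: [0.4878, 0.0607, 0.0128]
eef_rot: [[0.913, 0.404, -0.052], [0.404, -0.915, -0.008], [-0.05, -0.014, -0.999]]
contact_force: [0.9, -0.2, -2.1]
finger_gap: 0.0356
```

```bash
python3 -c "
from h import *
plan(.4857,.06,.16,23.5,4,0)"
```

```text
now [0.4878 0.0607 0.0128] yaw 23.86 z [-0.052 -0.008 -0.999] F [ 0.9 -0.2 -2.1] gap 0.0356 t 37.825 q [-0.987  0.928  1.095  2.069 -1.061  0.949  1.148]
[0, [-2.4, -0.6, -36.7], 0.1]
[0, [-2.4, -0.6, -36.7], 0.1]
[0, [-2.4, -0.6, -36.7], 0.1]
[0, [-2.4, -0.6, -36.7], 0.1]
```

Gripped (gap 35.6 mm), and the TCP is within 0.2 mm of the block's centre along its x. The lift comes next, then the stretch position with the block held, to cancel the remaining tilt while turning 90°.

step_arm:
  rows:
    - [0,[0,0,-20],0]
    - [0,[0,0,-40],0]
    - [0,[40,-20,-30],0]
    - [0,[44,-23,-26],0]
    - [0,[44,-23,-26],0]

```text
t: 38.45
position: [0.5822, 0.1727, 0.1489]
eef_rot: [[0.917, 0.395, -0.062], [0.395, -0.918, -0.01], [-0.06, -0.015, -0.998]]
contact_force: [1.5, 0.3, -3.5]
finger_gap: 0.0351
```

step_arm:
  rows:
    - [0,[44,-23,-24],0]
    - [0,[44,-23,-20],0]
    - [0,[44,-23,-15],0]
    - [0,[44,-23,-5],0]
    - [0,[35,-18,0],0]

```text
t: 39.08
position: [0.7385, 0.3667, 0.2015]
eef_rot: [[0.915, 0.398, -0.063], [0.398, -0.917, -0.011], [-0.062, -0.015, -0.998]]
contact_force: [0.8, 0.9, -4.2]
finger_gap: 0.0354
```

step_arm:
  rows:
    - [0,[0,0,0],10]
    - [0,[0,0,0],10]
    - [0,[0,0,0],10]
    - [0,[0,0,0],10]
    - [0,[0,0,0],10]

```text
t: 39.7
position: [0.7371, 0.3696, 0.192]
eef_rot: [[0.882, -0.465, -0.072], [-0.467, -0.884, -0.015], [-0.057, 0.046, -0.997]]
contact_force: [0.1, 0.7, -4.4]
finger_gap: 0.0353
```

step_arm:
  rows:
    - [0,[0,0,0],10]
    - [0,[0,0,0],10]
    - [0,[0,0,0],10]
    - [0,[0,0,0],10]
    - [0,[0,0,0],0]

```text
t: 40.33
position: [0.7349, 0.3694, 0.1843]
eef_rot: [[0.356, -0.931, -0.08], [-0.934, -0.356, -0.019], [-0.011, 0.081, -0.997]]
contact_force: [-0.1, -0.8, -3.0]
finger_gap: 0.0353
```

```bash
python3 -c "
from h import *
plan(.83,.46,.28,-66.2,1,0)"
```

```text
now [0.7349 0.3694 0.1843] yaw -69.15 z [-0.08  -0.019 -0.997] F [-0.1 -0.8 -3. ] gap 0.0353 t 40.325 q [-0.935  1.214  1.329  0.957 -1.125  1.669 -1.224]
[0, [-51.8, -113.0, -104.7], -2.9]
```

step_arm:
  rows:
    - [0,[3,-50,-30],-1]
    - [0,[3,-57,-25],-1]
    - [0,[3,-57,-20],-1]
    - [0,[3,-57,-20],0]
    - [0,[0,0,0],0]

```text
t: 40.95
position: [0.8567, 0.393, 0.2254]
eef_rot: [[0.389, -0.921, -0.011], [-0.921, -0.39, 0.019], [-0.022, 0.003, -1.0]]
contact_force: [-0.1, 1.0, -2.5]
finger_gap: 0.0349
```

step_arm:
  rows:
    - [0,[3,-57,-20],0]
    - [0,[3,-57,-20],0]
    - [0,[0,0,0],0]

```text
t: 41.32
position: [0.8844, 0.3986, 0.2448]
eef_rot: [[0.396, -0.915, 0.071], [-0.918, -0.393, 0.054], [-0.022, -0.086, -0.996]]
contact_force: [-0.2, -0.2, -3.4]
finger_gap: 0.0349
```

```bash
python3 -c "
from h import *
plan(.510,.2685,.19,-66.2,7,0)"
```

```text
now [0.8844 0.3986 0.2448] yaw -66.65 z [ 0.071  0.054 -0.996] F [-0.2 -0.2 -3.4] gap 0.0349 t 41.325 q [-0.531  1.301  1.421  0.198 -1.4    1.722 -1.5  ]
[0, [-4.0, 56.9, 3.0], -0.1]
[0, [-4.0, 56.9, 3.0], -0.1]
[0, [-4.1, 56.9, 3.0], -0.1]
[0, [-4.1, 56.9, 3.0], -0.1]
[0, [-4.2, 56.9, 3.0], -0.1]
[0, [-4.3, 56.9, 3.0], -0.1]
[0, [-4.3, 56.9, 3.0], -0.1]
```

step_arm:
  rows:
    - [0,[-4,50,3],0]
    - [0,[-4,50,3],0]
    - [0,[-4,50,3],0]
    - [0,[-4,50,3],0]
    - [0,[-4,50,3],0]

```text
t: 41.95
position: [0.6808, 0.3354, 0.2129]
eef_rot: [[0.409, -0.909, 0.074], [-0.912, -0.406, 0.06], [-0.025, -0.092, -0.995]]
contact_force: [0.4, 1.2, -3.1]
finger_gap: 0.0354
```

step_arm:
  rows:
    - [0,[-4,50,3],0]
    - [0,[-4,45,3],0]
    - [0,[0,0,0],0]

```text
t: 42.32
position: [0.5808, 0.3078, 0.1957]
eef_rot: [[0.415, -0.907, 0.064], [-0.909, -0.411, 0.067], [-0.035, -0.086, -0.996]]
contact_force: [1.3, 1.3, -3.7]
finger_gap: 0.0349
```

```bash
python3 -c "
from h import *
plan(.510,.2685,.09,-66.2,5,0)"
```

```text
now [0.5808 0.3078 0.1957] yaw -65.45 z [ 0.064  0.067 -0.996] F [ 1.3  1.3 -3.7] gap 0.0349 t 42.325 q [-1.35   1.071  1.525  1.69  -1.162  1.433 -0.83 ]
[0, [2.0, 17.9, 19.6], 0.1]
[0, [2.1, 17.9, 19.6], 0.1]
[0, [2.1, 17.9, 19.6], 0.1]
[0, [2.1, 17.9, 19.6], 0.1]
[0, [2.2, 17.9, 19.6], 0.1]
```

step_arm:
  rows:
    - [0,[1,45,-4],0]
    - [0,[1,45,-4],0]
    - [0,[1,45,-4],0]
    - [0,[1,45,-4],0]
    - [0,[1,40,-3],0]

```text
t: 42.95
position: [0.3806, 0.2133, 0.1953]
eef_rot: [[0.427, -0.902, 0.066], [-0.904, -0.423, 0.068], [-0.034, -0.089, -0.995]]
contact_force: [-0.6, -0.3, -2.0]
finger_gap: 0.0352
```

step_arm:
  rows:
    - [0,[0,30,0],0]
    - [0,[0,0,0],0]

```text
t: 43.2
position: [0.3568, 0.2032, 0.1964]
eef_rot: [[0.421, -0.906, 0.048], [-0.906, -0.417, 0.07], [-0.044, -0.073, -0.996]]
contact_force: [-0.0, 0.9, -3.2]
finger_gap: 0.035
```

step_arm:
  rows:
    - [0,[0,42,-2],0]
    - [0,[0,42,-2],0]
    - [0,[0,0,0],0]

```text
t: 43.58
position: [0.2951, 0.1753, 0.1831]
eef_rot: [[0.409, -0.912, -0.034], [-0.912, -0.409, 0.029], [-0.041, 0.019, -0.999]]
contact_force: [-0.3, 0.7, -3.7]
finger_gap: 0.0351
```

step_arm:
  rows:
    - [0,[0,-42,2],0]
    - [0,[0,-42,2],0]
    - [0,[0,-42,2],0]
    - [0,[0,-42,2],0]
    - [0,[0,0,0],0]

```text
t: 44.2
position: [0.4442, 0.2481, 0.1708]
eef_rot: [[0.423, -0.906, -0.026], [-0.906, -0.423, 0.021], [-0.03, 0.014, -0.999]]
contact_force: [-0.6, -0.8, -4.6]
finger_gap: 0.0351
```

```bash
python3 -c "
from h import *
plan(.510,.2685,.10,-66.2,4,0)
p,d=snap('side','9');x,y=proj('side',[[.51,.267,.07]])[0].astype(int)
cv2.imwrite('pics/s9.png',cv2.resize(p[y-60:y+45,x-60:x+60,::-1],None,fx=5,fy=5,interpolation=cv2.INTER_CUBIC))"
```

```text
now [0.4442 0.2481 0.1708] yaw -64.99 z [-0.026  0.021 -0.999] F [-0.6 -0.8 -4.6] gap 0.0351 t 44.2 q [-1.336  0.466  1.005  1.985 -0.513  0.976 -1.205]
[0, [2.9, -17.3, 17.4], 0.3]
[0, [2.8, -17.3, 17.4], 0.3]
[0, [2.7, -17.3, 17.4], 0.3]
[0, [2.6, -17.4, 17.4], 0.3]
```

View pics/s9.png

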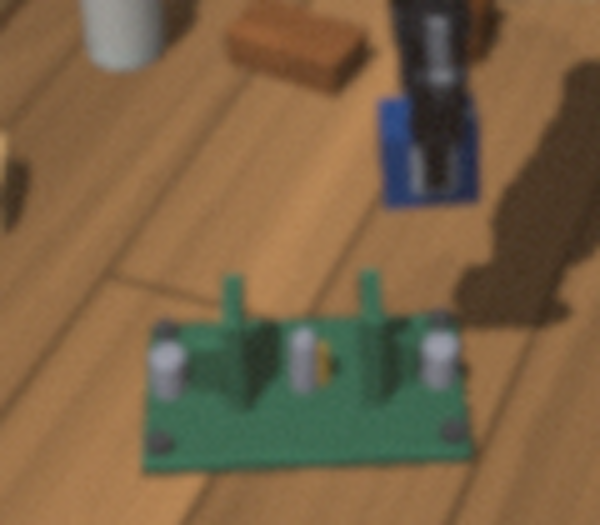

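The view shows the block held upright, about to go over the -x cheek, with the bender at (305,360). Tilt is now acceptable. Moving over the post.

step_arm:
  rows:
    - [0,[2.8,-17.3,12],0.3]
    - [0,[2.8,-17.3,12],0.3]
    - [0,[2.7,-17.3,18],0.3]
    - [0,[2.6,-16,18],0.3]
    - [0,[0,0,0],0]

```text
t: 44.88
position: [0.5076, 0.2664, 0.0963]
eef_rot: [[0.408, -0.912, -0.037], [-0.912, -0.409, 0.011], [-0.025, 0.029, -0.999]]
contact_force: [-0.3, -1.2, -4.3]
finger_gap: 0.035
```

step_arm:
  rows:
    - [0,[0,0,0],0]

```text
t: 45.0
position: [0.5072, 0.2658, 0.0953]
eef_rot: [[0.409, -0.912, -0.039], [-0.912, -0.409, 0.01], [-0.025, 0.031, -0.999]]
contact_force: [-0.0, 0.2, -3.4]
finger_gap: 0.0353
```

step_arm:
  rows:
    - [0,[-0.7,-4.3,10],0]
    - [0,[0.2,-0.4,10],0]
    - [0,[0.2,-0.3,9],0]
    - [0,[0,0,0],0]

```text
t: 45.5
position: [0.5096, 0.2694, 0.0647]
eef_rot: [[0.41, -0.911, -0.039], [-0.912, -0.411, 0.011], [-0.026, 0.031, -0.999]]
contact_force: [0.2, -0.4, -3.5]
finger_gap: 0.0352
```

step_arm:
  rows:
    - [0,[0.1,-0.2,4],0]
    - [0,[0.1,-0.2,4],0]
    - [0,[0.1,-0.2,4],0]
    - [0,[0,0,0],0]

```text
t: 46.0
position: [0.5103, 0.2697, 0.0525]
eef_rot: [[0.41, -0.911, -0.038], [-0.912, -0.411, 0.012], [-0.027, 0.03, -0.999]]
contact_force: [-0.2, 0.4, -4.0]
finger_gap: 0.0351
```

The block went past the post's top without contact force, so it is on the post. Now onto the key.

step_arm:
  rows:
    - [0,[0.1,-0.1,3],0]
    - [0,[0.1,-0.1,3],0]
    - [0,[0.1,-0.1,3],0]
    - [0,[0,0,0],0]

```text
t: 46.5
position: [0.5105, 0.2697, 0.043]
eef_rot: [[0.41, -0.911, -0.038], [-0.912, -0.411, 0.012], [-0.027, 0.03, -0.999]]
contact_force: [-0.3, -0.3, -3.6]
finger_gap: 0.0352
```

step_arm:
  rows:
    - [0,[0.1,-0.1,3],0]
    - [0,[0.1,-0.1,3],0]
    - [0,[0.1,-0.1,3],0]
    - [0,[0,0,0],0]

```text
t: 47.0
position: [0.5106, 0.2697, 0.0334]
eef_rot: [[0.41, -0.911, -0.038], [-0.912, -0.411, 0.012], [-0.027, 0.03, -0.999]]
contact_force: [-0.7, -0.3, -3.9]
finger_gap: 0.0352
```

step_arm:
  rows:
    - [0,[0.1,-0.1,3],0]
    - [0,[0.1,-0.1,3],0]
    - [0,[0,0,2],0]
    - [0,[0,0,0],0]

```text
t: 47.5
position: [0.5106, 0.2699, 0.0257]
eef_rot: [[0.41, -0.911, -0.038], [-0.912, -0.411, 0.013], [-0.028, 0.029, -0.999]]
contact_force: [-0.7, -0.5, -1.7]
finger_gap: 0.0349
```

It's over the key and contact with the plate is starting. A final millimetre, then release and rise.

step_arm:
  rows:
    - [0,[0,0,1],0]
    - [0,[0,0,1],0]
    - [0,[0,0,0],0]
    - [0,[0,0,0],0]

```text
t: 48.0
position: [0.5106, 0.2699, 0.0258]
eef_rot: [[0.41, -0.911, -0.039], [-0.912, -0.411, 0.015], [-0.03, 0.029, -0.999]]
contact_force: [-1.2, -0.7, -1.6]
finger_gap: 0.035
```

step_arm:
  rows:
    - [0.55,[0,0,0],0]
    - [0.8,[0,0,0],0]
    - [1,[0,0,0],0]
    - [1,[0,0,0],0]
    - [1,[0,0,-12],0]

```text
t: 48.62
position: [0.5119, 0.2697, 0.0379]
eef_rot: [[0.41, -0.911, -0.038], [-0.912, -0.411, 0.014], [-0.029, 0.028, -0.999]]
contact_force: [0.6, 0.9, -0.2]
finger_gap: 0.0853
```

step_arm:
  rows:
    - [1,[0,0,-25],0]
    - [1,[0,0,-40],0]
    - [1,[0,0,-40],0]
    - [1,[0,45,-30],0]
    - [1,[0,50,-10],0]

```text
t: 49.25
position: [0.4335, 0.228, 0.1933]
eef_rot: [[0.409, -0.912, -0.032], [-0.912, -0.409, 0.015], [-0.027, 0.023, -0.999]]
contact_force: [-0.2, 0.5, 2.7]
finger_gap: 0.0853
```

step_arm:
  rows:
    - [1,[-30,0,0],0]
    - [1,[-50,0,0],0]
    - [1,[-50,0,0],0]
    - [1,[-50,0,0],0]
    - [1,[0,0,0],0]

```text
t: 49.88
position: [0.3564, 0.3955, 0.2046]
eef_rot: [[0.403, -0.915, -0.033], [-0.914, -0.404, 0.026], [-0.037, 0.02, -0.999]]
contact_force: [0.9, 0.3, -0.5]
finger_gap: 0.0856
```

Run:
```python
from h import *
print(r.get_state()['t'],r.get_state()['position'])
p,d=snap('top','10');X=cloud('top',d);h=cv2.cvtColor(p,cv2.COLOR_RGB2HSV)
x,y=proj('top',[[.51,.268,.057]])[0].astype(int)
k=np.zeros(h.shape[:2],np.uint8);k[y-14:y+14,x-14:x+14]=cv2.inRange(h,(100,110,40),(130,255,255))[y-14:y+14,x-14:x+14]
print('top z',np.percentile(X[k>0][:,2],[10,50,90]).round(4),edge_rect('top',cv2.morphologyEx(k,cv2.MORPH_CLOSE,np.ones((3,3))),.057))
a=p[y-35:y+35,x-40:x+40,::-1]
p,d=snap('side','10');x,y=proj('side',[[.51,.267,.05]])[0].astype(int);b=p[y-35:y+35,x-40:x+40,::-1]
cv2.imwrite('pics/f.png',cv2.resize(np.hstack([a,b]),None,fx=5,fy=5,interpolation=cv2.INTER_CUBIC))
```

```text
49.875 [0.3563655  0.39545498 0.2046319 ]
top z [0.0272 0.0547 0.0596] (array([512.35766602, 264.87454224]), array([512.03603866, 264.69103533]), (55.73630905151367, 46.19145584106445), 23.64044189453125)
```

View pics/f.png

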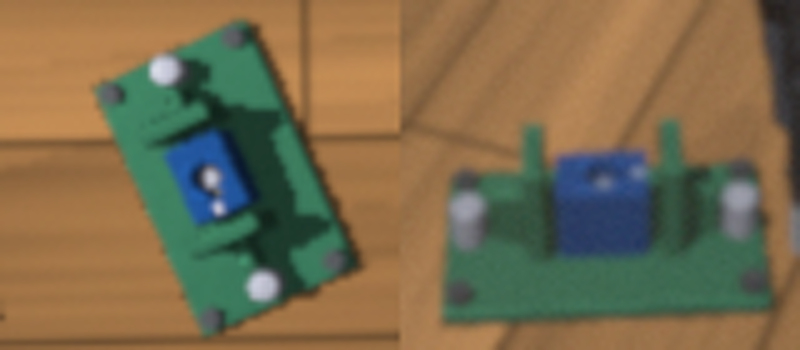

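The block sits flat on the plate between the cheeks, with the post visible in its bore and the white line on the key side. Handing in.

```bash
python3 -c "
from rig import r
print(r.job_done())"
```

```text
the job is handed in; nothing more can be done
None
```

The blue block is on the bender's post with its keyway on the key, standing on the base plate and released. I handed the job in at about 50 s of the 67 s allowed; no verdict was reported.

**What I did:** I took the block from the middle bay by its x ends, stood it on the bench and let go. I then regripped it by its y sides, turned it, and lowered it over the post and key in 2–4 mm steps, with no sign of jamming. Then I opened the fingers and moved the arm clear.

**Last checks:**
- **Height:** the arm stopped about 1 mm above the height I calculated for a fully seated block (25.8 mm against 24.8 mm), still held slightly tilted. After release the block's top measured about 55–57 mm, against 57 mm expected.
- **Position:** in both final camera views the block is flat between the cheeks, with the post visible in the bore and the white line on the key side.
- **Weak check:** the last outline measurement came out oversized, 56 x 46 mm instead of 50 x 36 mm, because the colour mask took in shadow. Its centre and angle only show the block to within a few millimetres.
- **Camera against robot:** the two differed by about 2.5 mm on the bench. I aimed between the two estimates of the post's position, and the block went on without trouble.

**Problem on the way:** the tool slowly tilted as the arm moved, up to about 0.14 rad. I spent about 20 s correcting it by pushing the arm to its reach limits. Joint 4 touched the ends of its range while doing this, with readings of 0.198 and 2.422 against the stated 0.2 and 2.42. No abort was reported, but if the range is judged to the last digit this could count against it.

I did not re-measure the other objects at the end. The tool stayed clear of them and I saw no unexpected contact force.

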